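# Pack the press sled to the gauge and run it in

### The job

Draw the press sled right back to its home stop and put the steel offcut that lies on it into the scrap tray. With the sled home beside the height gauge, stack packing boards flat, square and centred on its loading place, lengthwise along the sled, choosing from the thick and thin ones so that the top of the stack comes level with the gauge's white plate (between its lower and upper edge), and leave the spare boards on the bench, off the sled and its side shelves. Then push the sled under the press bridge until its nose swings the roller lever aside and trips the switch, and leave it standing there with the stack still neat and the switch held tripped; do not shift the gauge's setting, the jug, the hammer or the jar.

Things in the scene. Friction and masses are not known exactly. Their poses are not given: they have to be found in the camera images.
- guide: fixed channel along its x (+x to the press); origin on its centre line at bench level. Floor 8 mm up; rails 64 mm apart, tops 16 mm up; level side shelves 27 mm up from y = 32 to 105 mm either side, x = -220 to 40 mm; stops limit the sled's origin to x = -0.135 (home) .. 0.08. Bridge across it at x = 40 to 100 mm: posts from y = 50 to 90 mm, screw foot 151, top 229 mm above the bench
- sled: loose wooden sled in the channel, 2 mm side play, 0.5 to 0.8 kg, dragging with up to 14 N. Origin on its underside under the centre of the loading place, x towards the press. Deck 60 wide, 20 mm thick, from x = -165 mm to its nose at +65 mm; handle post at x = -140 mm. Home: within 15 mm of the home stop, the loading place then beside the gauge
- handle (a point): centre of the top of the sled's handle post, 90 mm above the sled's underside; the post is 26 x 26 mm with its faces square to the sled
- gauge (a joint): height of the middle of the gauge's white plate above the sled's deck, m (0.066 to 0.097, stiff). The plate is 18 mm tall. It sits on a thin post 177 mm tall, at x = -200 mm, y = +135 mm in the guide's frame, and reaches in to y = 95 mm
- mark (a point): middle of the inner end of the gauge's white plate, the height mark for the packing; z up
- switch (a joint): angle of the roller lever limit switch, rad: 0 at rest, grows as the roller goes to the guide's +x, trips at 0.5, goes to 1.2. A 55 mm arm on an upright pivot at x = 111, y = 62 mm in the guide's frame reaches into the channel past the bridge; its spring is light (under 1 N). The sled's nose meets the roller at sled origin x = +37 mm in the guide, trips it at +63 mm
- roller (a point): centre of the switch's roller (18 mm diameter, 26 mm tall), at the end of its arm, about 28 mm above the bench
- bar: loose steel bar offcut 90 x 25 x 25 mm, 0.2 to 0.4 kg, lying along the sled on its loading place at the start; origin at the centre of its underside, x along its length
- bin: fixed open steel scrap tray 120 (x) x 110 (y) x 55 mm high, walls 5 mm; origin at the centre of its underside, on the bench
- thick1: loose timber packing board 100 x 50 x 30 mm, lying flat on the bench at the start; origin at its middle, x along its 100 mm length, y across, z through its thickness; it may be absent (None from the start)
- thick2: loose timber packing board 100 x 50 x 30 mm, lying flat on the bench at the start; origin at its middle, x along its 100 mm length, y across, z through its thickness; it may be absent (None from the start)
- thick3: loose timber packing board 100 x 50 x 30 mm, lying flat on the bench at the start; origin at its middle, x along its 100 mm length, y across, z through its thickness; it may be absent (None from the start)
- thin1: loose timber packing board 100 x 50 x 15 mm, lying flat on the bench at the start; origin at its middle, x along its 100 mm length, y across, z through its thickness
- thin2: loose timber packing board 100 x 50 x 15 mm, lying flat on the bench at the start; origin at its middle, x along its 100 mm length, y across, z through its thickness
- thin3: loose timber packing board 100 x 50 x 15 mm, lying flat on the bench at the start; origin at its middle, x along its 100 mm length, y across, z through its thickness
- thin4: loose timber packing board 100 x 50 x 15 mm, lying flat on the bench at the start; origin at its middle, x along its 100 mm length, y across, z through its thickness
- jug: bystander: blue-grey enamel jug with a handle, 90 mm wide, 130 mm high, origin under its centre; leave it alone
- hammer: bystander: hammer about 0.3 m long lying on the bench; leave it alone
- jar: bystander: glass jar 64 mm wide, 90 mm high, origin under its centre; leave it alone
There are look-alikes about, which are no part of the job. Leave any purple or red look-alike of the thin3 alone. Leave any blue look-alike of the thick1 alone.

How it is judged:
By the outcome, as a careful person would: the job done as asked, in the order asked, and still so for the second after the job is handed in, with the robot touching nothing.
Of thick1, thick2, thick3 only 1 to 3 are there at a start; the rules pass over those that are not, and their reading is None.
At some moment in a run one of thick1, thick2, thick3 may be knocked a few centimetres aside while the robot is not near it.
Once in a run the grip may slacken for a moment while it holds something.
It also fails if it takes over 210 s, if anything falls off the work surface, if the arm or the gripper's body presses on something with over 40 N, if the wrist force passes 120 N, or if a joint passes its speed limit or range.

### The arm

A 7-joint arm with a two-finger parallel gripper is mounted at the origin on the work surface. World frame = base frame: x ahead of the robot, y to its left, z up, the work surface at z = 0. Lengths are in m, angles in rad, forces in N, time in s.
With the tool pointing down it reaches from about 0.4 to 0.85 m from the base axis. Payload 4.5 kg.
Tool frame: the origin (TCP) lies at the very end of the fingers, on their centre line; the grasp point (between the pads) lies 19 mm behind it; z points along the fingers, y is the line along which they close (so a half turn about z gives the same grasp; the last joint's range is limited). The gripper opens to 88 mm and grips with 3 to 60 N. Pads are 18 mm wide; open, the fingers measure 123 mm over their backs; the gripper's body (75 mm by 187 mm) begins 45 mm behind the grasp point.
Start: joints at [0.034, 0.689, -0.195, 1.565, 0.157, 0.902, -0.215], TCP at [0.625, 0, 0.206] pointing down, gripper open.
Joint ranges: [-3.01, 3.01], [-0.46, 2.08], [-1.47, 1.51], [0.13, 2.56], [-1, 4.14], [0.04, 2.09], [-2.66, 2.66]. Speed limits (rad/s): [2.57, 2.57, 3.14, 3.14, 3.14, 3.14, 3.14].

### API

Orientations are given as a unit quaternion [x, y, z, w].
In Python, from plant import r gives the robot as it stands. The module is installed in compiled form; this text tells all that it offers.
- The arm moves only by the tool step_arm, never from a script. Its argument "increments" is a list of rows, each a list of 2 entries, a list of its own where there are three numbers: the shift along the world's x, y, z in cm, then the turn, a rotation vector about the world's x, y, z in degrees. A call has exactly 10 rows; each row shifts and turns the commanded pose from where the row before left it; what a row does not reach is not made up. A row lasts 1/10 s, in which the tool goes at most 50 mm and 8.59 degrees, less where a joint would pass 70% of its speed; a pose out of reach is approached as far as the arm can. A call is refused whole if a number of a shift passes 5 or a number of a turn 8.59, either way. A call with a gripper value outside its range is refused whole. "fingers" is the opening, from 0 (shut) to 1 (fully open), set as the call begins (left out, the last holds). The fingers move at their own pace and stop on an object; "grip_force" is the grip in N (left out, the last holds). Time passes only in rows, so rows that do not move let the fingers close, or fill a call up. It gives the time, the measured TCP pose, the force, the opening and the grip force at its end, in the units of the state.
- r.get_state(): the state, without advancing time (a new reading comes with each control period).
- r.snapshot(name): name is "scene" or "side" or "wrist"; returns (picture, depth): 384x512x3 uint8, red, green, blue; 384x512 float32, m along the optical axis (not along the pixel's ray), 0 where there is no reading.
- r.calibration(name): a dict with "fov_y" (degrees; the focal length in pixels is half the picture's height over the tangent of half this angle, whatever the lens; pixels are square), "cx", "cy" (the principal point, pixels), "R" (3x3) and "t" (3): a world point X has camera coordinates R X + t. Camera axes: x right, y down, z forward; pixel columns grow to the right and rows downward; lengths in m; the calibration is good to about 2 mm. The wrist camera is an equidistant fisheye: a pixel r from the principal point sees the ray r / f radians off the axis. A picture is of the moment at which its call begins: read the wrist's pose just before it. calibration takes no time and is no camera call; for the wrist camera it gives the pose at the moment of the call.
- r.finish_job(): hands the job in; it is judged then, once.
The state is a dict: "clock": time; "q": joint angles; "qd": joint speeds; "joint_torque": joint torques, N m; "tool_pos": TCP position; "eef_rot": TCP orientation; "contact_force": force on the tool from outside, world axes, zero at the start; "moment": the same for the moment, N m; "opening": opening from 0.0 (shut) to 1.0 (fully open); "finger_force": force on a finger pad.
Only numpy, scipy, OpenCV 4.12 (cv2) and the standard library are available. Lean on these libraries where they do the work, as an engineer would, in place of code of your own. Each camera call takes 0.05 s, during which the arm holds its last target. There are 200 camera calls.

## Working session

There is one attempt and no reset: what is moved stays moved. The work goes in short steps, Python scripts to look and compute and a tool call to move; the robot and the scene stay as the last step left them, time stands still between calls to the robot, and variables do not carry over. Pictures are saved under pics/ and viewed, at most 14 in all, crops included, and the job is handed in when it is done.

Besides the shell and the picture viewer there is one more tool, called in YAML: its name, and indented under it one key for each argument. step_arm: Moves the arm, as the interface text tells. Its arguments: {"type":"object","properties":{"increments":{"type":"array","items":{"type":"array"}},"fingers":{"type":"number"},"grip_force":{"type":"number"}},"required":["increments"]}

```bash
mkdir -p pics; cat > h.py <<'E'
import numpy as np, cv2
from plant import r
def snap(name,fn=None):
    c=r.calibration(name); p,d=r.snapshot(name)
    if fn: cv2.imwrite('pics/'+fn,p[:,:,::-1])
    np.savez('%s.npz'%name,p=p,d=d,R=c['R'],t=c['t'],f=192/np.tan(np.radians(c['fov_y'])/2),cx=c['cx'],cy=c['cy'])
    return p,d
def cloud(name):
    z=np.load('%s.npz'%name); v,u=np.mgrid[:384,:512]; d=z['d']
    x=(u-z['cx'])/z['f'];y=(v-z['cy'])/z['f']
    if name=='wrist':
        rr=np.hypot(x,y)+1e-9; k=np.tan(np.minimum(rr,1.5))/rr; x=x*k;y=y*k
    P=np.stack([x*d,y*d,d],-1)
    W=(P-z['t'])@z['R']; W[d==0]=np.nan
    return W,z['p']
def pix(name,u,v,zw):
    z=np.load('%s.npz'%name)
    x=(u-z['cx'])/z['f'];y=(v-z['cy'])/z['f']
    if name=='wrist':
        rr=np.hypot(x,y)+1e-9;k=np.tan(rr)/rr;x*=k;y*=k
    d=z['R'].T@np.array([x,y,1]);c=-z['R'].T@z['t']
    return c+d*(zw-c[2])/d[2]
def top(W,p,x0,x1,y0,y1,s=1.25,fn=None,zc=False):
    pass
E
python3 - <<'E'
from h import *
for n in('scene','side','wrist'):
    p,d=snap(n)
    c=r.calibration(n);print(n,c['fov_y'],c['cx'],c['cy'],-np.array(c['R']).T@c['t'])
    cv2.imwrite(f'pics/{n}0.png',cv2.resize(p[:,:,::-1],(800,600),interpolation=cv2.INTER_CUBIC))
E
```

```text
scene 51.17842423106597 249.72414157836917 196.12424971455783 [ 1.36765635 -0.31868893  0.83728235]
side 47.61755141620277 267.3789742442735 192.94542578603753 [-0.09553175 -0.90251058  0.95010135]
wrist 65.70646984690485 255.93274317941973 194.63136734322953 [0.6254388  0.08050699 0.38413342]
```

View pics/scene0.png

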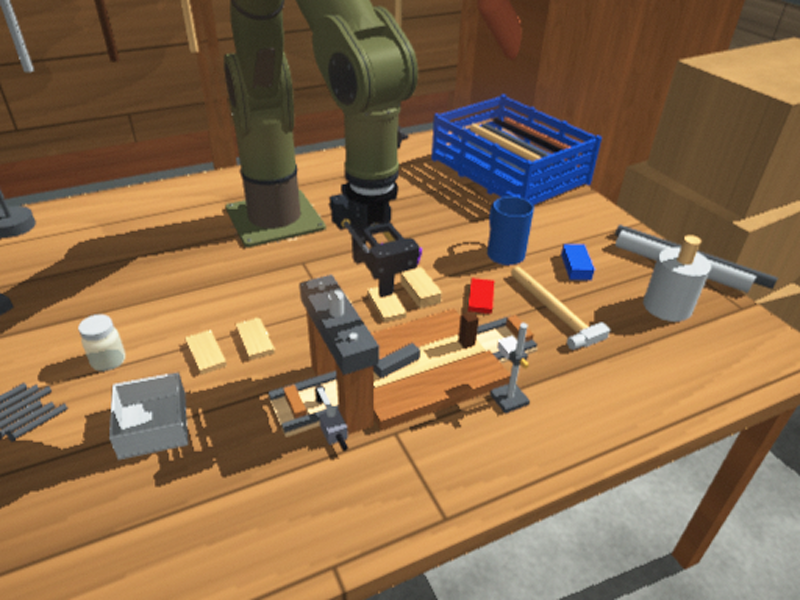

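View pics/side0.png

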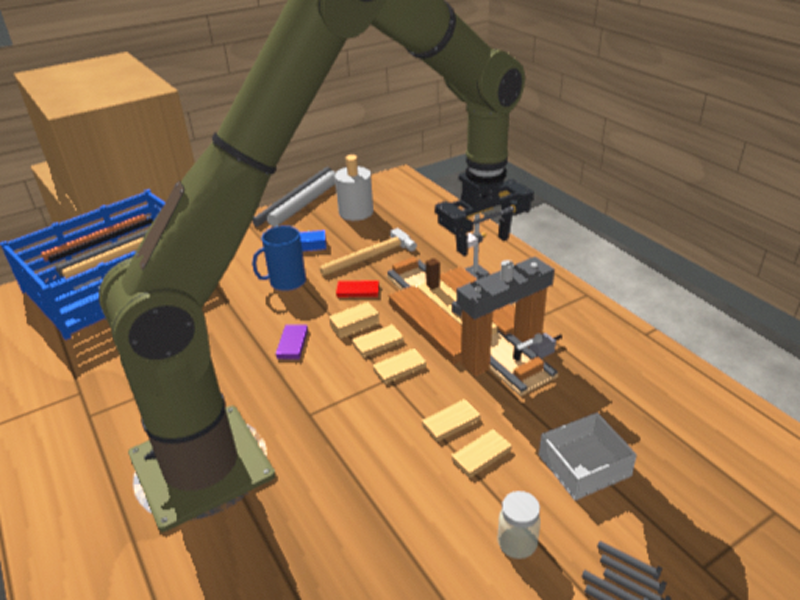

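The scene and side views show the guide with the handle post at scene px (468,328), the bar (398,360) and the bridge (340,330). The tray is at (148,415). There are five timber boards at side px (355,320), (378,341), (400,365), (452,419) and (482,452), plus red and purple decoys.

```bash
cat > ortho.py <<'E'
from h import *
def ortho(names,x0,x1,y0,y1,res,zmax=.3):
    # image: rows = x decreasing from top, cols = y decreasing
    H=int((x1-x0)/res);Wd=int((y1-y0)/res);im=np.zeros((H,Wd,3),np.uint8);hz=np.full((H,Wd),-1.)
    for n in names:
        W,p=cloud(n);W=W.reshape(-1,3);p=p.reshape(-1,3)
        ok=np.isfinite(W[:,0])&(W[:,2]<zmax);W=W[ok];p=p[ok]
        a=((x1-W[:,0])/res).astype(int);b=((y1-W[:,1])/res).astype(int)
        k=(a>=0)&(a<H)&(b>=0)&(b<Wd);a,b,W,p=a[k],b[k],W[k],p[k]
        o=np.argsort(W[:,2]);a,b,W,p=a[o],b[o],W[o],p[o]
        up=W[:,2]>hz[a,b]; im[a[up],b[up]]=p[up]; hz[a[up],b[up]]=W[up,2]
    return im,hz
if __name__=='__main__':
    im,hz=ortho(['scene','side'],.3,.9,-.45,.45,.003)
    g=np.clip((hz+.005)/.12*255,0,255).astype(np.uint8)
    cm=cv2.applyColorMap(g,cv2.COLORMAP_JET);cm[hz<-.5]=0
    o=np.vstack([im[:,:,::-1],cm]);o=cv2.resize(o,None,fx=1.5,fy=1.5,interpolation=cv2.INTER_NEAREST)
    cv2.imwrite('pics/ortho0.png',o);print(o.shape)
    W,p=cloud('side')
    # yellow boards by color
    hsv=cv2.cvtColor(p,cv2.COLOR_RGB2HSV)
    for (u,v) in [(355,320),(378,341),(400,365),(452,419),(482,452)]:
        u=int(u*.64);v=int(v*.64);print(u,v,hsv[v,u],W[v-2,u].round(3))
E
python3 ortho.py
```

```text
(600, 450, 3)
227 204 [ 22 114 252] [0.423 0.19  0.032]
241 218 [ 23 103 253] [0.435 0.115 0.014]
256 233 [ 23 105 253] [0.434 0.017 0.019]
289 268 [ 23 107 252] [ 0.434 -0.167  0.016]
308 289 [ 22 109 251] [ 0.43  -0.265  0.018]
```

View pics/ortho0.png

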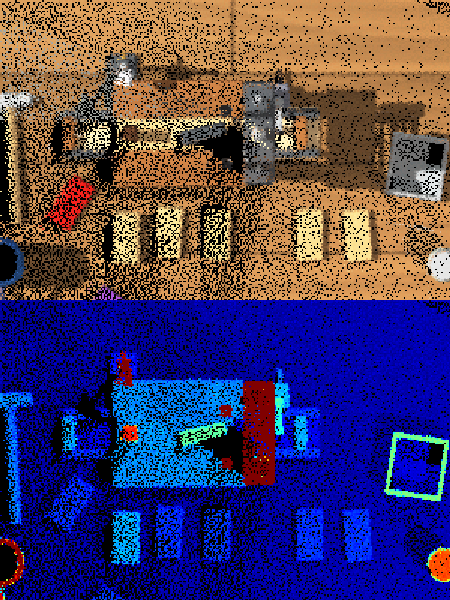

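```bash
cat > m1.py <<'E'
from h import *
def pts(zr,xr,yr,names=('scene','side'),col=None):
    L=[]
    for n in names:
        W,p=cloud(n);k=(W[...,2]>zr[0])&(W[...,2]<zr[1])&(W[...,0]>xr[0])&(W[...,0]<xr[1])&(W[...,1]>yr[0])&(W[...,1]<yr[1])
        if col is not None: k&=col(p)
        L.append(W[k])
    return L
def rect(P):
    (c,s,a)=cv2.minAreaRect((P[:,:2]*1000).astype(np.float32)); return np.round(c,1),np.round(s,1),round(a,1)
if __name__=='__main__':
    for nm,y in [('A',.2),('B',.11),('C',.018),('D',-.17),('E',-.265)]:
        for n,P in zip('cs',pts((.009,.045),(.35,.53),(y-.045,y+.045))):
            if len(P)>20:
                zt=np.median(P[:,2]);print(nm,n,len(P),zt.round(4),rect(P[P[:,2]>zt-.004]))
    for n,P in zip('cs',pts((.018,.034),(.5,.76),(-.02,.26))): print('shelf',n,len(P),np.median(P[:,2]),rect(P))
    for n,P in zip('cs',pts((.2,.26),(.5,.78),(-.12,0))): print('bridge',n,len(P),np.median(P[:,2]),rect(P))
    for n,P in zip('cs',pts((.085,.115),(.59,.68),(.14,.23))): print('handle',n,len(P),np.median(P[:,2]),rect(P))
    for n,P in zip('cs',pts((.046,.07),(.59,.68),(-.03,.12))): print('bar',n,len(P),np.median(P[:,2]),rect(P))
    for n,P in zip('cs',pts((.045,.065),(.45,.7),(-.5,-.3))): print('bin',n,len(P),np.median(P[:,2]),rect(P))
    for n,P in zip('cs',pts((.06,.25),(.70,.82),(.15,.25))): print('gauge',n,len(P),P.min(0),P.max(0))
    W,p=cloud('scene');k=(p.min(-1)>150)&(W[...,0]>.7)&(W[...,0]<.82)&(W[...,1]>.15)&(W[...,1]<.25)&(W[...,2]>.05);P=W[k]
    print('white',len(P),np.percentile(P,[2,50,98],axis=0).round(4))
E
python3 m1.py
```

```text
A c 389 0.0271 (array([452. , 192.4]), array([ 64. , 157.9]), 86.3)
A s 446 0.0291 (array([451.3, 196.4]), array([ 59.2, 158.1]), 86.2)
B c 257 0.0132 (array([457.2, 109.3]), array([145.6,  74.9]), 0.7)
B s 380 0.0164 (array([456.8, 111. ]), array([ 89.8, 146.3]), 89.3)
C s 428 0.0162 (array([454.9,  17.3]), array([150.,  87.]), 0.2)
D c 372 0.0133 (array([ 432.3, -168.3]), array([ 49.8, 105.4]), 90.0)
D s 477 0.0159 (array([ 429.4, -168.8]), array([102.8,  54.5]), 1.5)
E c 399 0.0133 (array([ 430.9, -264.4]), array([104.6,  49.8]), 5.2)
E s 551 0.016 (array([ 429.4, -264.3]), array([103.4,  54.2]), 5.1)
shelf c 3460 0.025510906667910185 (array([634. , 112.3]), array([215.7, 265.7]), 0.6)
shelf s 1588 0.02860586783197459 (array([639.2, 118.8]), array([276.1, 231. ]), 89.9)
bridge c 222 0.22720947978319406 (array([638.1, -39.4]), array([ 78.4, 143.9]), 89.9)
bridge s 185 0.22789327251663954 (array([630.3, -46.3]), array([172.6,  93.8]), 2.5)
handle c 79 0.09491208374184658 (array([634.7, 190.4]), array([24.7, 25.6]), 87.7)
handle s 57 0.0968530399530501 (array([631. , 191.3]), array([27. , 30.3]), 11.5)
bar c 219 0.0511081790901067 (array([633.6,  44. ]), array([26.3, 91. ]), 12.2)
bar s 18 0.052025198012684376 (array([614.3,  70.4]), array([34.1, 10.8]), 82.8)
bin c 451 0.05177450384470115 (array([ 567. , -382.8]), array([109.9, 125.8]), 81.3)
bin s 519 0.053541529766442233 (array([ 565.9, -383.4]), array([113.1, 122.9]), 82.1)
gauge c 342 [0.72763097 0.18762898 0.06057794] [0.79600539 0.21900433 0.17666447]
gauge s 127 [0.73000938 0.1847695  0.06027333] [0.79383413 0.21782104 0.17592524]
white 93 [[0.7292 0.1894 0.1103]
 [0.7438 0.201  0.1151]
 [0.7709 0.2173 0.1762]]
```

```bash
cat > m2.py <<'E'
from h import *
from m1 import pts,rect
W,p=cloud('scene')
k=(W[...,0]>.722)&(W[...,0]<.752)&(W[...,1]>.16)&(W[...,1]<.24)&(W[...,2]>.05)
for n in('scene','side'):
    W,p=cloud(n);k=(W[...,0]>.722)&(W[...,0]<.757)&(W[...,1]>.17)&(W[...,1]<.23)&(W[...,2]>.05)
    P=W[k];print(n,len(P),P.min(0).round(4),P.max(0).round(4),np.histogram(P[:,2],bins=np.arange(.08,.15,.004)))
for nm,y in [('A',.2),('B',.11),('C',.018),('D',-.17),('E',-.265)]:
    for n,P in zip('cs',pts((.009,.045),(.37,.485),(y-.036,y+.036))):
        if len(P)>20:
            zt=np.median(P[:,2]);print(nm,n,len(P),zt.round(4),rect(P[P[:,2]>zt-.004]))
W,p=cloud('scene')
z=np.load('scene.npz')
cv2.imwrite('pics/gauge.png',cv2.resize(z['p'][195:265,290:350,::-1],None,fx=8,fy=8,interpolation=cv2.INTER_CUBIC))
E
python3 m2.py
```

```text
scene 103 [0.7276 0.1876 0.0972] [0.756  0.219  0.1183] (array([ 0,  0,  0,  0,  6,  4,  9, 14, 52, 18,  0,  0,  0,  0,  0,  0,  0]), array([0.08 , 0.084, 0.088, 0.092, 0.096, 0.1  , 0.104, 0.108, 0.112,
       0.116, 0.12 , 0.124, 0.128, 0.132, 0.136, 0.14 , 0.144, 0.148]))
side 40 [0.73   0.1848 0.1012] [0.757  0.2178 0.1215] (array([ 0,  0,  0,  0,  0,  5,  3,  5,  9, 16,  2,  0,  0,  0,  0,  0,  0]), array([0.08 , 0.084, 0.088, 0.092, 0.096, 0.1  , 0.104, 0.108, 0.112,
       0.116, 0.12 , 0.124, 0.128, 0.132, 0.136, 0.14 , 0.144, 0.148]))
A c 378 0.0272 (array([426.1, 198.9]), array([ 51.9, 103.6]), 88.5)
A s 405 0.0295 (array([423.4, 200.5]), array([ 58.9, 100.5]), 89.8)
B c 229 0.0131 (array([434.8, 113.6]), array([ 50.3, 100.7]), 87.5)
B s 318 0.0162 (array([434.4, 112.1]), array([ 55.2, 100.8]), 84.1)
C s 369 0.016 (array([431.4,  17. ]), array([ 56., 103.]), 89.1)
D c 371 0.0133 (array([ 431.5, -168.3]), array([ 49.8, 103.8]), 90.0)
D s 477 0.0159 (array([ 429.4, -168.8]), array([102.8,  54.5]), 1.5)
E c 399 0.0133 (array([ 430.9, -264.4]), array([104.6,  49.8]), 5.2)
E s 551 0.016 (array([ 429.4, -264.3]), array([103.4,  54.2]), 5.1)
```

View pics/gauge.png

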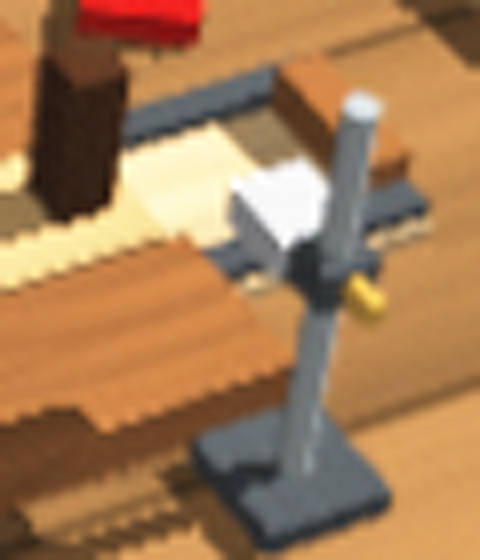

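The gauge crop shows the plate's inner face at about px (255,235), with its top edge near z 0.117 and bottom near 0.099. That puts it roughly 71–90 mm above the deck, so a 75 mm stack fits: the one thick board plus three thin.

```bash
cat > st.py <<'E'
from h import *
from scipy.spatial.transform import Rotation as Ro
def st():
    s=r.get_state();M=Ro.from_quat(s['eef_rot']).as_matrix()
    print('t',round(s['clock'],2),'tcp',np.round(s['tool_pos'],4),'yaxis',M[:,1].round(3),'zaxis',M[:,2].round(3),'F',np.round(s['contact_force'],1),'op',round(s['opening'],3),'ff',np.round(s['finger_force'],1),'q7',round(s['q'][6],2))
if __name__=='__main__': st()
E
python3 - <<'E'
from st import *
from m1 import *
st()
# shelf edges yaw: points z 22..31, outer edge x by y-slices
P=np.vstack(pts((.021,.033),(.5,.76),(-.05,.26)))
for y in np.arange(-.02,.22,.03):
    Q=P[abs(P[:,1]-y)<.01];print(round(y,2),len(Q),np.percentile(Q[:,0],[0.5,99.5]).round(4))
for n in('scene','side'):
    W,p=cloud(n);k=(W[...,2]>.215)&(W[...,2]<.235)&(W[...,0]>.5)&(W[...,0]<.78)&(W[...,1]>-.15)&(W[...,1]<.02)
    print(n,np.percentile(W[k],[1,99],axis=0).round(4), rect(W[k&(abs(W[...,1]+.066)<.04)]))
E
```

```text
t 0.15 tcp [ 0.6245 -0.      0.205 ] yaxis [ 1.     0.    -0.001] zaxis [-0.001 -0.    -1.   ] F [1.1 0.2 0.1] op 1.0 ff 0.0 q7 -0.22
-0.02 237 [0.5276 0.7399]
0.01 328 [0.5285 0.739 ]
0.04 375 [0.5287 0.7405]
0.07 393 [0.5278 0.7401]
0.1 407 [0.529  0.7391]
0.13 468 [0.5279 0.7385]
0.16 505 [0.5272 0.7385]
0.19 436 [0.5282 0.7385]
scene [[ 0.6236 -0.0784  0.2163]
 [ 0.6515 -0.0461  0.2302]] (array([634.8, -66.2]), array([23.3, 24.9]), 5.6)
side [[ 0.6201 -0.0787  0.2154]
 [ 0.6445 -0.0562  0.2336]] (array([632.5, -66.8]), array([25.5, 21.4]), 71.4)
```

step_arm:
  increments:
    - [[0.1,1.9,0],[0,0,-8.5]]
    - [[0.1,1.9,0],[0,0,-8.5]]
    - [[0.1,1.9,0],[0,0,-8.5]]
    - [[0.1,1.9,0],[0,0,-8.5]]
    - [[0.1,1.9,0],[0,0,-8.5]]
    - [[0.1,1.9,0],[0,0,-8.5]]
    - [[0.1,1.9,0],[0,0,-8.5]]
    - [[0.1,1.9,0],[0,0,-8.5]]
    - [[0.1,1.9,0],[0,0,-8.5]]
    - [[0.05,1.9,0],[0,0,-8.5]]
  fingers: 1.0

```text
clock: 1.15
tool_pos: [0.6342, 0.1909, 0.2052]
eef_rot: [0.999, 0.041, -0.0, 0.0]
contact_force: [-0.4, -0.3, 0.4]
opening: 1.004
finger_force: 0.0
```

step_arm:
  increments:
    - [[0,0,-1],[0,0,-5]]
    - [[0,0,-2],[0,0,0]]
    - [[0,0,-2],[0,0,0]]
    - [[0,0,-2],[0,0,0]]
    - [[0,0,-1],[0,0,0]]
    - [[0,0,0],[0,0,0]]
    - [[0,0,0],[0,0,0]]
    - [[0,0,0],[0,0,0]]
    - [[0,0,0],[0,0,0]]
    - [[0,0,0],[0,0,0]]

```text
clock: 2.15
tool_pos: [0.6349, 0.1901, 0.1264]
eef_rot: [1.0, -0.0, 0.001, -0.0]
contact_force: [-0.2, 0.5, 0.1]
opening: 0.999
finger_force: 0.0
```

```bash
python3 - <<'E'
from st import *
from m1 import rect
st();p,d=snap('wrist');W,_=cloud('wrist')
k=(W[...,2]>.088)&(W[...,2]<.106)&(abs(W[...,0]-.634)<.04)&(abs(W[...,1]-.19)<.05)
print(k.sum(),rect(W[k]),np.median(W[k],axis=0))
cv2.imwrite('pics/w1.png',p[:,:,::-1])
E
```

```text
t 2.15 tcp [0.6349 0.1901 0.1264] yaxis [-0. -1. -0.] zaxis [ 0.001  0.    -1.   ] F [-0.2  0.5  0.1] op 0.999 ff 0.0 q7 -1.71
1153 (array([633., 191.]), array([25.7, 25.4]), 0.2) [0.63495153 0.19067804 0.09774365]
```

View pics/w1.png

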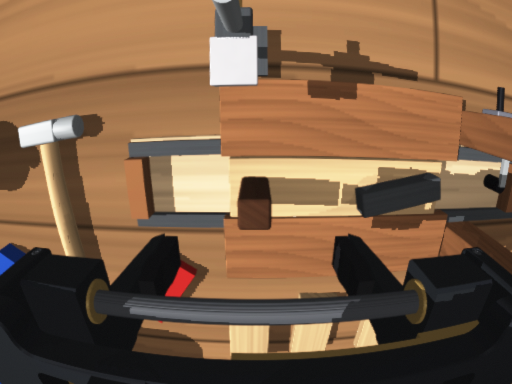

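The wrist view shows the handle post at px (255,200) between the open fingers, agreeing with the depth fit (0.633, 0.191). I'll descend, grip and pull.

step_arm:
  increments:
    - [[0,0,-1],[0,0,0]]
    - [[0,0,-1],[0,0,0]]
    - [[0,0,-1],[0,0,0]]
    - [[0,0,-1],[0,0,0]]
    - [[0,0,-1],[0,0,0]]
    - [[0,0,-1],[0,0,0]]
    - [[0,0,0],[0,0,0]]
    - [[0,0,0],[0,0,0]]
    - [[0,0,0],[0,0,0]]
    - [[0,0,0],[0,0,0]]

```text
clock: 3.2
tool_pos: [0.635, 0.1902, 0.0663]
eef_rot: [1.0, 0.0, 0.001, -0.0]
contact_force: [-0.0, 0.4, 0.2]
opening: 1.001
finger_force: 0.0
```

step_arm:
  increments:
    - [[0,0,0],[0,0,0]]
    - [[0,0,0],[0,0,0]]
    - [[0,0,0],[0,0,0]]
    - [[0,0,0],[0,0,0]]
    - [[0,0,0],[0,0,0]]
    - [[0,0,0],[0,0,0]]
    - [[0,0,0],[0,0,0]]
    - [[0,0,0],[0,0,0]]
    - [[0,0,0],[0,0,0]]
    - [[0,0,0],[0,0,0]]
  fingers: 0
  grip_force: 30

```text
clock: 4.2
tool_pos: [0.6345, 0.19, 0.0656]
eef_rot: [1.0, 0.0, 0.0, 0.0]
contact_force: [-0.4, -0.2, 0.1]
opening: 0.113
finger_force: 0.0
```

```bash
python3 - <<'E'
from st import *
st();p,d=snap('wrist')
q,_=snap('scene')
cv2.imwrite('pics/w2.png',np.vstack([cv2.resize(p[:,:,::-1],(400,300)),cv2.resize(q[100:292,200:456,::-1],(400,300))]))
E
```

```text
t 4.2 tcp [0.6345 0.19   0.0656] yaxis [ 0. -1.  0.] zaxis [ 0. -0. -1.] F [-0.4 -0.2  0.1] op 0.113 ff 0.0 q7 -1.69
```

View pics/w2.png

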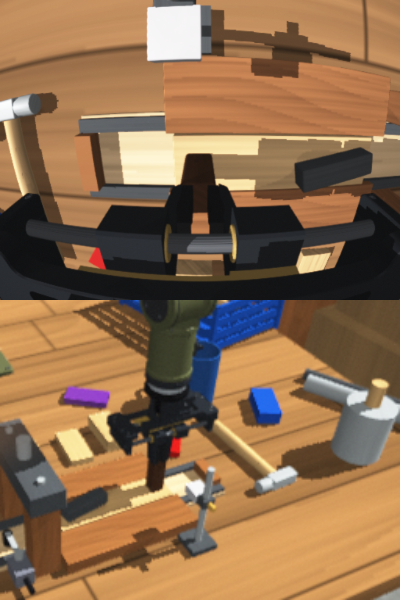

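```bash
python3 - <<'E'
from st import *
z=np.load('wrist.npz')
def proj(X):
    c=z['R']@np.array(X)+z['t'];rr=np.hypot(c[0],c[1]);a=np.arctan2(rr,c[2]);return (z['cx']+z['f']*a*c[0]/rr).round(1),(z['cy']+z['f']*a*c[1]/rr).round(1)
s=r.get_state();T=s['tool_pos']
print('tcp',proj(T),'grasp',proj(T+[0,0,.019]),'post top corners',[proj([.633+a,.191+b,.098]) for a in(-.013,.013) for b in(-.013,.013)])
print('cam',-z['R'].T@z['t'],z['R'][2])
cv2.imwrite('pics/w2b.png',cv2.resize(z['p'][170:350,150:360,::-1],None,fx=3,fy=3,interpolation=cv2.INTER_CUBIC))
W,_=cloud('wrist');k=(W[...,2]>.088)&(W[...,2]<.106)&(abs(W[...,0]-.634)<.04)&(abs(W[...,1]-.19)<.05);print(rect(W[k]) if 0 else np.percentile(W[k],[1,50,99],axis=0))
E
```

```text
tcp (np.float64(254.5), np.float64(227.9)) grasp (np.float64(254.3), np.float64(241.0)) post top corners [(np.float64(274.8), np.float64(273.1)), (np.float64(230.4), np.float64(273.1)), (np.float64(276.1), np.float64(233.5)), (np.float64(228.7), np.float64(233.4))]
cam [0.71677934 0.18901738 0.24476879] [-3.13160645e-01  2.61931891e-04 -9.49700133e-01]
[[0.6213997  0.17284393 0.08838671]
 [0.64372236 0.18902905 0.09794638]
 [0.64591695 0.20512576 0.10579673]]
```

View pics/w2b.png

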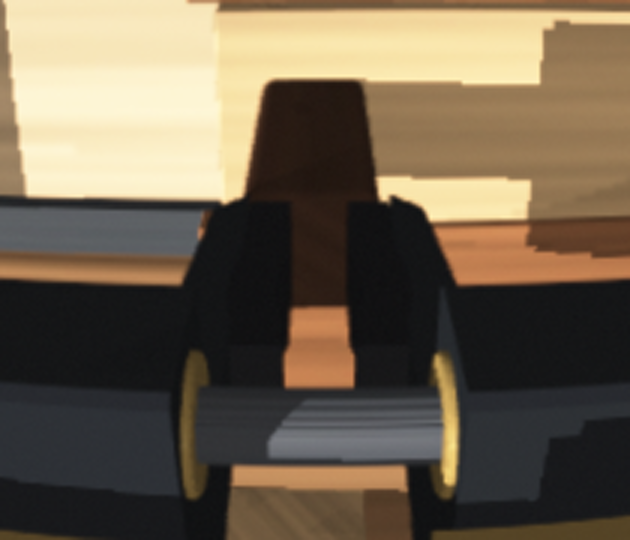

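step_arm:
  increments:
    - [[0,0,0],[0,0,0]]
    - [[0,0,0],[0,0,0]]
    - [[0,0,0],[0,0,0]]
    - [[0,0,0],[0,0,0]]
    - [[0,0,0],[0,0,0]]
    - [[0,0,0],[0,0,0]]
    - [[0,0,0],[0,0,0]]
    - [[0,0,0],[0,0,0]]
    - [[0,0,0],[0,0,0]]
    - [[0,0,0],[0,0,0]]

```text
clock: 5.3
tool_pos: [0.6345, 0.19, 0.0657]
eef_rot: [1.0, 0.0, 0.0, 0.0]
contact_force: [-0.3, -0.5, -0.0]
opening: 0.001
finger_force: 0.0
```

```bash
python3 - <<'E'
from st import *
st();p,d=snap('wrist')
W,_=cloud('wrist');
for v in (200,215,230,240,250,260,268): print(v,W[v,254].round(3),W[v,222].round(3),W[v,235].round(3))
cv2.imwrite('pics/w3.png',cv2.resize(p[170:350,150:360,::-1],None,fx=2,fy=2,interpolation=cv2.INTER_CUBIC))
E
```

```text
t 5.3 tcp [0.6345 0.19   0.0657] yaxis [ 0. -1.  0.] zaxis [ 0. -0. -1.] F [-0.3 -0.5 -0. ] op 0.001 ff 0.0 q7 -1.69
200 [0.646 0.19  0.041] [0.634 0.218 0.007] [0.641 0.205 0.028]
215 [0.646 0.19  0.07 ] [0.62  0.218 0.008] [0.644 0.203 0.066]
230 [0.646 0.19  0.093] [0.606 0.219 0.008] [0.645 0.201 0.091]
240 [0.645 0.19  0.103] [0.6   0.218 0.016] [0.646 0.2   0.105]
250 [0.645 0.19  0.114] [0.596 0.217 0.027] [0.646 0.199 0.117]
260 [0.642 0.19  0.12 ] [0.645 0.205 0.124] [0.645 0.199 0.125]
268 [0.638 0.19  0.12 ] [0.669 0.199 0.169] [0.646 0.198 0.133]
```

step_arm:
  increments:
    - [[0,0.2,0],[0,0,0]]
    - [[0,0.2,0],[0,0,0]]
    - [[0,0.2,0],[0,0,0]]
    - [[0,0.2,0],[0,0,0]]
    - [[0,0.2,0],[0,0,0]]
    - [[0,0,0],[0,0,0]]
    - [[0,0,0],[0,0,0]]
    - [[0,0,0],[0,0,0]]
    - [[0,0,0],[0,0,0]]
    - [[0,0,0],[0,0,0]]

```text
clock: 6.35
tool_pos: [0.6346, 0.1999, 0.0657]
eef_rot: [1.0, -0.0, 0.0, 0.0]
contact_force: [-0.3, 0.5, -0.4]
opening: 0.003
finger_force: 0.0
```

```bash
python3 - <<'E'
from st import *
st();p,d=snap('wrist');q,_=snap('scene')
W,_=cloud('wrist')
for v in (200,205,210,215): print(v,[(u,W[v,u].round(3)) for u in (225,235,245,255,265,275,285)])
cv2.imwrite('pics/w4.png',np.vstack([cv2.resize(p[170:350,150:360,::-1],(560,480)),]))
E
```

```text
t 6.35 tcp [0.6346 0.1999 0.0657] yaxis [-0. -1.  0.] zaxis [ 0. -0. -1.] F [-0.3  0.5 -0.4] op 0.003 ff 0.0 q7 -1.7
200 [(225, array([0.634, 0.225, 0.008])), (235, array([0.641, 0.215, 0.027])), (245, array([0.641, 0.207, 0.028])), (255, array([0.645, 0.2  , 0.041])), (265, array([0.645, 0.192, 0.041])), (275, array([0.645, 0.185, 0.04 ])), (285, array([0.641, 0.176, 0.028]))]
205 [(225, array([0.629, 0.225, 0.008])), (235, array([0.637, 0.215, 0.028])), (245, array([0.637, 0.207, 0.027])), (255, array([0.645, 0.2  , 0.051])), (265, array([0.645, 0.193, 0.051])), (275, array([0.645, 0.186, 0.051])), (285, array([0.637, 0.176, 0.027]))]
210 [(225, array([0.625, 0.225, 0.008])), (235, array([0.633, 0.215, 0.029])), (245, array([0.633, 0.207, 0.028])), (255, array([0.646, 0.2  , 0.061])), (265, array([0.646, 0.193, 0.062])), (275, array([0.646, 0.186, 0.062])), (285, array([0.645, 0.179, 0.059]))]
215 [(225, array([0.62 , 0.226, 0.007])), (235, array([0.62 , 0.217, 0.008])), (245, array([0.628, 0.208, 0.028])), (255, array([0.645, 0.2  , 0.069])), (265, array([0.645, 0.193, 0.07 ])), (275, array([0.645, 0.187, 0.069])), (285, array([0.645, 0.18 , 0.068]))]
```

View pics/w4.png

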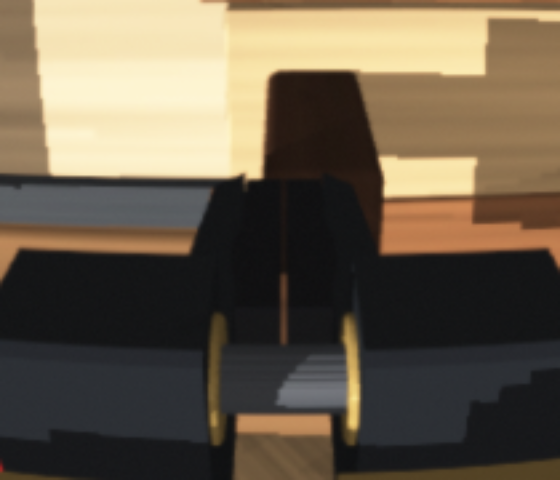

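```bash
python3 - <<'E'
from st import *
W,p=cloud('scene')
for a,b in((.17,.18),(.18,.19),(.19,.2),(.2,.205),(.205,.212),(.212,.22),(.22,.23)):
    k=(W[...,1]>a)&(W[...,1]<b)&(W[...,0]>.6)&(W[...,0]<.67)&(W[...,2]>.035)&(W[...,2]<.2)
    P=W[k];o=np.argsort(P[:,2]);print(a,len(P),P[o[:6]].round(3).tolist() if len(P) else '')
    z,c=P[o,2],p[k][o]
    for lo in np.arange(.06,.16,.01):
        m=(z>lo)&(z<lo+.01)
        if m.any(): print('  ',lo.round(2),m.sum(),c[m].mean(0).round(),P[o][m].mean(0).round(3))
E
```

```text
0.17 140 [[0.631, 0.179, 0.037], [0.643, 0.178, 0.04], [0.639, 0.177, 0.04], [0.641, 0.179, 0.041], [0.631, 0.178, 0.042], [0.623, 0.179, 0.042]]
   0.06 11 [56. 35. 23.] [0.634 0.178 0.066]
   0.07 15 [59. 37. 24.] [0.636 0.178 0.076]
   0.08 10 [56. 35. 23.] [0.634 0.179 0.086]
   0.09 8 [51. 33. 22.] [0.635 0.179 0.094]
   0.15 3 [59. 48. 41.] [0.638 0.172 0.158]
0.18 170 [[0.646, 0.183, 0.036], [0.645, 0.18, 0.036], [0.622, 0.18, 0.037], [0.647, 0.19, 0.038], [0.645, 0.184, 0.039], [0.645, 0.18, 0.04]]
   0.06 6 [51. 31. 22.] [0.644 0.185 0.064]
   0.07 9 [49. 31. 20.] [0.646 0.185 0.075]
   0.08 10 [58. 37. 24.] [0.642 0.183 0.085]
   0.09 23 [52. 33. 22.] [0.636 0.184 0.095]
   0.1 10 [33. 27. 26.] [0.64  0.186 0.106]
   0.11 14 [26. 26. 28.] [0.64  0.186 0.115]
   0.12 15 [28. 27. 29.] [0.639 0.185 0.125]
   0.13 15 [29. 28. 29.] [0.64  0.184 0.135]
   0.14 6 [25. 25. 27.] [0.639 0.182 0.142]
0.19 101 [[0.646, 0.197, 0.035], [0.643, 0.199, 0.036], [0.646, 0.193, 0.036], [0.647, 0.192, 0.041], [0.645, 0.197, 0.042], [0.646, 0.193, 0.044]]
   0.06 7 [53. 33. 22.] [0.646 0.194 0.
[... 1202 characters left out ...]
5 0.209 0.124]
   0.13 7 [25. 26. 27.] [0.645 0.209 0.134]
   0.14 4 [25. 26. 28.] [0.647 0.208 0.144]
   0.15 2 [26. 28. 31.] [0.648 0.21  0.156]
0.212 40 [[0.645, 0.214, 0.102], [0.645, 0.213, 0.106], [0.646, 0.212, 0.11], [0.647, 0.214, 0.114], [0.645, 0.215, 0.116], [0.647, 0.213, 0.122]]
   0.1 3 [34. 32. 30.] [0.645 0.213 0.106]
   0.11 2 [58. 27. 28.] [0.646 0.215 0.115]
   0.12 4 [46. 28. 30.] [0.646 0.214 0.126]
   0.13 3 [34. 28. 31.] [0.646 0.214 0.136]
   0.14 4 [62. 28. 30.] [0.647 0.215 0.146]
   0.15 3 [34. 27. 31.] [0.647 0.214 0.152]
0.22 33 [[0.669, 0.226, 0.166], [0.669, 0.223, 0.167], [0.67, 0.225, 0.17], [0.67, 0.221, 0.171], [0.667, 0.226, 0.171], [0.669, 0.221, 0.174]]
```

Scene depth shows the fingertips at z ≈ 0.102 while the reported TCP z is 0.066. The true fingertips sit about 36 mm above the reported point, so they closed on air above the post. I'll open, recentre and measure that offset properly.

step_arm:
  increments:
    - [[0,0,0.5],[0,0,0]]
    - [[0,0,0.5],[0,0,0]]
    - [[0,-0.5,0],[0,0,0]]
    - [[0,-0.5,0],[0,0,0]]
    - [[0,0,0],[0,0,0]]
    - [[0,0,0],[0,0,0]]
    - [[0,0,0],[0,0,0]]
    - [[0,0,0],[0,0,0]]
    - [[0,0,0],[0,0,0]]
    - [[0,0,0],[0,0,0]]
  fingers: 1.0

```text
clock: 7.45
tool_pos: [0.6345, 0.1902, 0.0756]
eef_rot: [1.0, 0.0, -0.0, 0.0]
contact_force: [-0.3, 0.6, -0.6]
opening: 0.892
finger_force: 0.0
```

```bash
python3 - <<'E'
from st import *
st();snap('scene');snap('wrist');snap('side')
for n in('scene','wrist','side'):
    W,p=cloud(n)
    for a,b in((.128,.147),(.233,.252)):
        k=(W[...,1]>a)&(W[...,1]<b)&(abs(W[...,0]-.6345)<.014)&(W[...,2]>.04)&(W[...,2]<.2)&(p.max(-1)<70)
        P=W[k]; print(n,a,len(P),np.sort(P[:,2])[:8].round(4),P.mean(0).round(3) if len(P) else '')
E
```

```text
t 7.45 tcp [0.6345 0.1902 0.0756] yaxis [ 0. -1.  0.] zaxis [-0. -0. -1.] F [-0.3  0.6 -0.6] op 0.892 ff 0.0 q7 -1.69
scene 0.128 62 [0.1136 0.1141 0.1147 0.1159 0.1183 0.1188 0.1196 0.1198] [0.643 0.139 0.137]
scene 0.233 73 [0.1091 0.113  0.1166 0.1167 0.1181 0.1209 0.121  0.1217] [0.643 0.238 0.149]
wrist 0.128 2985 [0.1078 0.1081 0.1083 0.1089 0.109  0.1092 0.1092 0.1093] [0.642 0.141 0.153]
wrist 0.233 2853 [0.1078 0.1085 0.1085 0.1085 0.1087 0.1088 0.1089 0.109 ] [0.642 0.239 0.158]
side 0.128 52 [0.1129 0.1156 0.116  0.116  0.1195 0.1195 0.1196 0.1219] [0.631 0.134 0.134]
side 0.233 69 [0.1133 0.1149 0.1157 0.116  0.116  0.1171 0.1186 0.1189] [0.631 0.239 0.147]
```

step_arm:
  increments:
    - [[0,0,-0.9],[0,0,0]]
    - [[0,0,-0.9],[0,0,0]]
    - [[0,0,-0.9],[0,0,0]]
    - [[0,0,-0.9],[0,0,0]]
    - [[0,0,-0.8],[0,0,0]]
    - [[0,0,0],[0,0,0]]
    - [[0,0,0],[0,0,0]]
    - [[0,0,0],[0,0,0]]
    - [[0,0,0],[0,0,0]]
    - [[0,0,0],[0,0,0]]

```text
clock: 8.6
tool_pos: [0.6348, 0.1901, 0.0321]
eef_rot: [1.0, 0.0, 0.0, -0.0]
contact_force: [0.8, -0.1, 0.7]
opening: 0.998
finger_force: 0.0
```

step_arm:
  increments:
    - [[0,0,0],[0,0,0]]
    - [[0,0,0],[0,0,0]]
    - [[0,0,0],[0,0,0]]
    - [[0,0,0],[0,0,0]]
    - [[0,0,0],[0,0,0]]
    - [[0,0,0],[0,0,0]]
    - [[0,0,0],[0,0,0]]
    - [[0,0,0],[0,0,0]]
    - [[0,0,0],[0,0,0]]
    - [[0,0,0],[0,0,0]]
  fingers: 0
  grip_force: 30

```text
clock: 9.6
tool_pos: [0.6346, 0.1909, 0.0316]
eef_rot: [1.0, 0.0, 0.0, -0.0]
contact_force: [-0.0, 2.0, -0.6]
opening: 0.294
finger_force: 30.0
```

Gripped (opening 26 mm). Pulling home.

step_arm:
  increments:
    - [[0,0.2,0],[0,0,0]]
    - [[0,0.4,0],[0,0,0]]
    - [[0,0.6,0],[0,0,0]]
    - [[0,0.6,0],[0,0,0]]
    - [[0,0.6,0],[0,0,0]]
    - [[0,0.6,0],[0,0,0]]
    - [[0,0.6,0],[0,0,0]]
    - [[0,0.6,0],[0,0,0]]
    - [[0,0.6,0],[0,0,0]]
    - [[0,0.6,0],[0,0,0]]

```text
clock: 10.6
tool_pos: [0.6349, 0.2399, 0.0316]
eef_rot: [1.0, -0.001, -0.0, 0.003]
contact_force: [-0.1, -6.6, 3.3]
opening: 0.295
finger_force: 30.0
```

step_arm:
  increments:
    - [[0,0.5,0],[0,0,0]]
    - [[0,0.5,0],[0,0,0]]
    - [[0,0.5,0],[0,0,0]]
    - [[0,0.4,0],[0,0,0]]
    - [[0,0.4,0],[0,0,0]]
    - [[0,0.3,0],[0,0,0]]
    - [[0,0.3,0],[0,0,0]]
    - [[0,0.3,0],[0,0,0]]
    - [[0,0,0],[0,0,0]]
    - [[0,0,0],[0,0,0]]

```text
clock: 11.6
tool_pos: [0.635, 0.2729, 0.0316]
eef_rot: [1.0, -0.001, 0.0, 0.002]
contact_force: [-0.4, -5.3, 1.1]
opening: 0.291
finger_force: 30.1
```

step_arm:
  increments:
    - [[0,0.2,0],[0,0,0]]
    - [[0,0.2,0],[0,0,0]]
    - [[0,0.2,0],[0,0,0]]
    - [[0,0.1,0],[0,0,0]]
    - [[0,0.1,0],[0,0,0]]
    - [[0,0,0],[0,0,0]]
    - [[0,0,0],[0,0,0]]
    - [[0,0,0],[0,0,0]]
    - [[0,0,0],[0,0,0]]
    - [[0,0,0],[0,0,0]]

```text
clock: 12.6
tool_pos: [0.6351, 0.2787, 0.0317]
eef_rot: [1.0, -0.001, -0.0, 0.003]
contact_force: [-0.4, -8.7, 2.1]
opening: 0.293
finger_force: 30.1
```

step_arm:
  increments:
    - [[0,0,0],[0,0,0]]
    - [[0,0,0],[0,0,0]]
    - [[0,0,0],[0,0,0]]
    - [[0,0,0],[0,0,0]]
    - [[0,0,0],[0,0,0]]
    - [[0,0,2],[0,0,0]]
    - [[0,0,3],[0,0,0]]
    - [[0,0,3],[0,0,0]]
    - [[0,0,3],[0,0,0]]
    - [[0,0,1],[0,0,0]]
  fingers: 1.0

```text
clock: 13.6
tool_pos: [0.6366, 0.2848, 0.1552]
eef_rot: [1.0, 0.0, 0.003, -0.001]
contact_force: [0.8, 0.6, -0.3]
opening: 0.997
finger_force: 0.0
```

step_arm:
  increments:
    - [[0,-1.5,0],[0,0,8.5]]
    - [[0,-1.5,0],[0,0,8.5]]
    - [[0,-1.5,0],[0,0,8.5]]
    - [[0,-1.5,0],[0,0,8.5]]
    - [[0,-1.5,0],[0,0,8.5]]
    - [[0,-1.5,0],[0,0,8.5]]
    - [[0,-1.5,0],[0,0,8.5]]
    - [[0,-1.5,0],[0,0,8.5]]
    - [[0,-1.5,0],[0,0,8.5]]
    - [[0,-1,0],[0,0,8.5]]

```text
clock: 14.6
tool_pos: [0.6339, 0.1375, 0.1505]
eef_rot: [0.736, 0.678, -0.001, -0.0]
contact_force: [0.0, -0.7, -0.3]
opening: 1.003
finger_force: 0.0
```

```bash
python3 - <<'E'
from st import *
from m1 import pts,rect
st();snap('scene');snap('wrist');snap('side')
for n,P in zip(('c','w','s'),pts((.044,.062),(.58,.69),(.06,.2),('scene','wrist','side'))):
    if len(P)>9: print('bar',n,len(P),np.median(P[:,2]).round(4),rect(P))
for n,P in zip(('c','w','s'),pts((.085,.105),(.60,.66),(.25,.31),('scene','wrist','side'))):
    if len(P)>9: print('handle',n,len(P),rect(P))
E
```

```text
t 14.6 tcp [0.6339 0.1375 0.1505] yaxis [ 0.997 -0.082 -0.002] zaxis [-0.002 -0.001 -1.   ] F [ 0.  -0.7 -0.3] op 1.003 ff 0.0 q7 -0.5
bar c 218 0.0509 (array([633.6, 131.7]), array([26.9, 91.8]), 12.2)
bar w 2235 0.0529 (array([631.2, 131.1]), array([25.3, 89.7]), 11.8)
bar s 121 0.0534 (array([630.5, 135.8]), array([30.6, 84.4]), 8.7)
handle c 76 (array([636.7, 278.4]), array([27.4, 29.7]), 88.8)
handle w 1102 (array([632.9, 277.1]), array([26.1, 26.1]), 89.1)
handle s 54 (array([630.7, 275.8]), array([29.8, 36.6]), 2.2)
```

step_arm:
  increments:
    - [[-0.2,-0.6,-1],[0,0,8.5]]
    - [[0,0,-2],[0,0,8.2]]
    - [[0,0,-2],[0,0,0]]
    - [[0,0,-2],[0,0,0]]
    - [[0,0,-2],[0,0,0]]
    - [[0,0,-2],[0,0,0]]
    - [[0,0,-2],[0,0,0]]
    - [[0,0,-1.2],[0,0,0]]
    - [[0,0,-0.7],[0,0,0]]
    - [[0,0,0],[0,0,0]]

```text
clock: 15.75
tool_pos: [0.6319, 0.1335, 0.0018]
eef_rot: [0.631, 0.775, -0.0, -0.0]
contact_force: [-0.2, -0.5, 0.3]
opening: 0.998
finger_force: 0.0
```

step_arm:
  increments:
    - [[0,0,0],[0,0,0]]
    - [[0,0,0],[0,0,0]]
    - [[0,0,0],[0,0,0]]
    - [[0,0,0],[0,0,0]]
    - [[0,0,0],[0,0,0]]
    - [[0,0,0],[0,0,0]]
    - [[0,0,0],[0,0,0]]
    - [[0,0,0],[0,0,0]]
    - [[0,0,0],[0,0,0]]
    - [[0,0,0],[0,0,0]]
  fingers: 0
  grip_force: 40

```text
clock: 16.75
tool_pos: [0.6318, 0.1329, 0.0026]
eef_rot: [0.631, 0.776, -0.001, -0.0]
contact_force: [-2.4, -0.7, 1.9]
opening: 0.278
finger_force: 40.0
```

step_arm:
  increments:
    - [[0,0,2.5],[0,0,0]]
    - [[0,0,4.5],[0,0,0]]
    - [[0,0,4.5],[0,0,0]]
    - [[0,0,4.5],[0,0,0]]
    - [[0,0,4.5],[0,0,0]]
    - [[0,-1,3],[0,0,7]]
    - [[0,-2,0],[0,0,7]]
    - [[0,-3,0],[0,0,7]]
    - [[0,-4,0],[0,0,7]]
    - [[0,-4,0],[0,0,7]]

```text
clock: 17.75
tool_pos: [0.6322, -0.0081, 0.2371]
eef_rot: [0.366, 0.931, -0.0, -0.0]
contact_force: [1.7, -0.1, -3.0]
opening: 0.274
finger_force: 40.0
```

step_arm:
  increments:
    - [[-0.6,-4.2,0],[0,0,6]]
    - [[-0.6,-4.2,0],[0,0,6]]
    - [[-0.6,-4.2,0],[0,0,6]]
    - [[-0.6,-4.2,0],[0,0,6]]
    - [[-0.6,-4.2,0],[0,0,6]]
    - [[-0.6,-4.2,0],[0,0,4]]
    - [[-0.6,-4.2,0],[0,0,0]]
    - [[-0.8,-4.2,0],[0,0,0]]
    - [[-0.8,-4,0],[0,0,0]]
    - [[-0.8,0,0],[0,0,0]]

```text
clock: 18.75
tool_pos: [0.5631, -0.3923, 0.2357]
eef_rot: [0.087, 0.996, -0.003, -0.001]
contact_force: [-0.7, -0.9, -2.8]
opening: 0.278
finger_force: 40.0
```

```bash
python3 - <<'E'
from st import *
from m1 import pts,rect
st();p,d=snap('wrist')
for n,P in zip('w',pts((.044,.066),(.46,.68),(-.5,-.27),('wrist',))): print('bin',len(P),rect(P))
W,_=cloud('wrist')
cv2.imwrite('pics/w5.png',p[:,:,::-1])
E
```

```text
t 18.75 tcp [ 0.5631 -0.3923  0.2357] yaxis [ 0.173  0.985 -0.006] zaxis [-0.003 -0.006 -1.   ] F [-0.7 -0.9 -2.8] op 0.278 ff 40.0 q7 1.58
bin 1428 (array([ 565.8, -384.3]), array([110.7, 119.9]), 81.8)
```

View pics/w5.png

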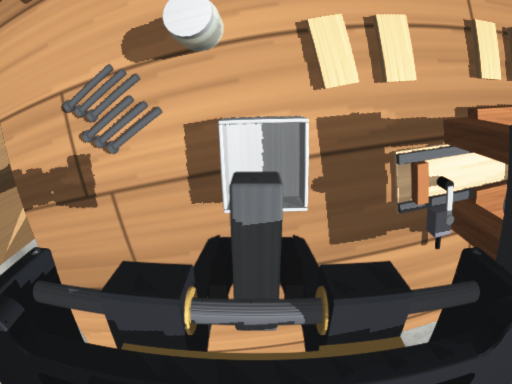

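The view shows the bar held upright in the picture at (257,245), lined up with the tray at (265,165). I'll lower it into the tray and release.

step_arm:
  increments:
    - [[0.3,0.8,-1],[0,0,0]]
    - [[0,0,-3],[0,0,0]]
    - [[0,0,-4],[0,0,0]]
    - [[0,0,-4],[0,0,0]]
    - [[0,0,-4],[0,0,0]]
    - [[0,0,-3],[0,0,0]]
    - [[0,0,-2],[0,0,0]]
    - [[0,0,-2],[0,0,0]]
    - [[0,0,-1.4],[0,0,0]]
    - [[0,0,0],[0,0,0]]

```text
clock: 19.8
tool_pos: [0.5687, -0.3731, -0.0085]
eef_rot: [0.08, 0.997, 0.001, -0.002]
contact_force: [-0.3, -0.4, -2.0]
opening: 0.278
finger_force: 40.0
```

step_arm:
  increments:
    - [[0,0,0],[0,0,0]]
    - [[0,0,0],[0,0,0]]
    - [[0,0,0],[0,0,0]]
    - [[0,0,0],[0,0,0]]
    - [[0,0,0],[0,0,0]]
    - [[0,0,1],[0,0,0]]
    - [[0,0,3],[0,0,0]]
    - [[0,0,4],[0,0,0]]
    - [[0,0,4],[0,0,0]]
    - [[0,0,4],[0,0,0]]
  fingers: 0.5

```text
clock: 20.8
tool_pos: [0.5695, -0.3748, 0.1561]
eef_rot: [0.081, 0.997, 0.0, 0.0]
contact_force: [0.2, -1.0, -0.2]
opening: 0.5
finger_force: 0.0
```

```bash
python3 - <<'E'
from st import *
from m1 import pts,rect
st();p,d=snap('wrist');snap('scene');snap('side')
for n,P in zip('w',pts((.02,.04),(.52,.62),(-.43,-.34),('wrist',))): print('bar in bin',len(P),rect(P),np.median(P[:,2]))
for nm,y in [('A',.2),('B',.11),('C',.018),('D',-.17),('E',-.265)]:
    for n,P in zip('csw',pts((.009,.045),(.365,.485),(y-.038,y+.038),('scene','side','wrist'))):
        if len(P)>20:
            zt=np.median(P[:,2]);print(nm,n,len(P),zt.round(4),rect(P[P[:,2]>zt-.004]))
E
```

```text
t 20.8 tcp [ 0.5695 -0.3748  0.1561] yaxis [0.161 0.987 0.   ] zaxis [ 0.001  0.    -1.   ] F [ 0.2 -1.  -0.2] op 0.5 ff 0.0 q7 1.51
bar in bin 2193 (array([ 570., -385.]), array([99.9, 89.9]), 0.0) 0.029945582588638685
A c 388 0.0273 (array([425.9, 199. ]), array([ 52.8, 103.6]), 89.2)
A s 401 0.0302 (array([423.7, 196.3]), array([ 58., 100.]), 88.1)
B c 288 0.0132 (array([435.6, 113.9]), array([50.3, 99.4]), 86.9)
B s 321 0.0162 (array([435.2, 113. ]), array([ 57.1, 100.9]), 86.2)
C s 370 0.016 (array([431.1,  16.3]), array([ 56.3, 101.9]), 87.3)
C w 730 0.0149 (array([429.4,  -2.3]), array([ 30.1, 102.2]), 79.6)
D c 377 0.0132 (array([ 432.6, -168.4]), array([ 50.1, 103.6]), 89.9)
D s 470 0.0158 (array([ 430.5, -168.4]), array([102.3,  54.6]), 0.3)
D w 2826 0.0151 (array([ 433.3, -169.8]), array([95. , 51.9]), 0.4)
E c 398 0.0133 (array([ 430.8, -264.1]), array([103.9,  49.8]), 4.7)
E s 548 0.0159 (array([ 429.7, -265.3]), array([102. ,  53.2]), 3.7)
E w 3592 0.015 (array([ 431.1, -265.5]), array([97.3, 51.1]), 4.5)
```

step_arm:
  increments:
    - [[-1.5,3,0],[0,0,5]]
    - [[-2.5,4,0],[0,0,5]]
    - [[-3,4.5,0],[0,0,0]]
    - [[-3,4.8,0],[0,0,0]]
    - [[-2.5,4.8,0],[0,0,0]]
    - [[-2,4.8,0],[0,0,0]]
    - [[0,4.8,0],[0,0,0]]
    - [[0,4.8,0],[0,0,0]]
    - [[0,4.8,0],[0,0,0]]
    - [[0,4.8,0],[0,0,0]]
  fingers: 0.75

```text
clock: 21.95
tool_pos: [0.4318, 0.0629, 0.1531]
eef_rot: [-0.006, 1.0, -0.0, -0.001]
contact_force: [0.2, 0.3, -0.0]
opening: 0.751
finger_force: 0.0
```

step_arm:
  increments:
    - [[0,4.5,0],[0,0,0]]
    - [[0,4.5,-1],[0,0,0]]
    - [[0,3,-1],[0,0,0]]
    - [[0,0.2,-1],[0,0,0]]
    - [[0,0,-1],[0,0,0]]
    - [[0,0,-1],[0,0,0]]
    - [[0,0,0],[0,0,0]]
    - [[0,0,0],[0,0,0]]
    - [[0,0,0],[0,0,0]]
    - [[0,0,0],[0,0,0]]

```text
clock: 22.95
tool_pos: [0.4333, 0.1832, 0.104]
eef_rot: [-0.006, 1.0, 0.0, 0.0]
contact_force: [0.7, -0.3, -0.3]
opening: 0.751
finger_force: 0.0
```

```bash
cat > look.py <<'E'
from st import *
from m1 import pts,rect
def look(y,hi=.05):
    st();p,d=snap('wrist');W,pp=cloud('wrist')
    hsv=cv2.cvtColor(pp,cv2.COLOR_RGB2HSV)
    # boards: pale yellow (high value, hue 18-28, sat 60-140)
    k=(W[...,2]>.008)&(W[...,2]<hi)&(abs(W[...,1]-y)<.05)&(W[...,0]>.34)&(W[...,0]<.5)&(hsv[...,2]>150)
    P=W[k]
    if len(P)<50: print('few',len(P));return
    zt=np.median(P[:,2]); Q=P[P[:,2]>zt-.004]
    print(len(P),'z',zt.round(4),rect(Q),'xmax',np.percentile(Q[:,0],99.5).round(4))
if __name__=='__main__':
    import sys; look(float(sys.argv[1]))
E
python3 look.py .198
```

```text
t 22.95 tcp [0.4333 0.1832 0.104 ] yaxis [-0.011  1.     0.   ] zaxis [ 0.001  0.    -1.   ] F [ 0.7 -0.3 -0.3] op 0.751 ff 0.0 q7 0.42
5969 z 0.03 (array([424.1, 198.7]), array([ 50.5, 100.4]), 88.6) xmax 0.473
```

step_arm:
  increments:
    - [[-0.9,1.5,-1],[0,0,-2]]
    - [[0,0,-2],[0,0,0]]
    - [[0,0,-2],[0,0,0]]
    - [[0,0,-2],[0,0,0]]
    - [[0,0,-2],[0,0,0]]
    - [[0,0,-2],[0,0,0]]
    - [[0,0,-1.2],[0,0,0]]
    - [[0,0,-1],[0,0,0]]
    - [[0,0,0],[0,0,0]]
    - [[0,0,0],[0,0,0]]

```text
clock: 24.0
tool_pos: [0.4241, 0.1988, -0.0281]
eef_rot: [0.011, 1.0, 0.0, 0.0]
contact_force: [0.3, -0.1, -0.4]
opening: 0.749
finger_force: 0.0
```

step_arm:
  increments:
    - [[0,0,0],[0,0,0]]
    - [[0,0,0],[0,0,0]]
    - [[0,0,0],[0,0,0]]
    - [[0,0,0],[0,0,0]]
    - [[0,0,0],[0,0,0]]
    - [[0,0,0],[0,0,0]]
    - [[0,0,0],[0,0,0]]
    - [[0,0,0],[0,0,0]]
    - [[0,0,0],[0,0,0]]
    - [[0,0,0],[0,0,0]]
  fingers: 0
  grip_force: 30

```text
clock: 25.0
tool_pos: [0.4244, 0.1988, -0.0278]
eef_rot: [0.011, 1.0, 0.0, 0.001]
contact_force: [-0.8, 1.0, 5.9]
opening: 0.564
finger_force: 30.0
```

step_arm:
  increments:
    - [[0,0,2],[0,0,0]]
    - [[0,0,4],[0,0,0]]
    - [[0,0,4],[0,0,0]]
    - [[2,-0.6,3],[0,0,-8]]
    - [[2,-0.6,0],[0,0,-8]]
    - [[2,-0.6,0],[0,0,-8]]
    - [[2,-0.6,0],[0,0,-8]]
    - [[2,-0.6,0],[0,0,-8]]
    - [[2,-0.6,0],[0,0,-8]]
    - [[2,-0.6,0],[0,0,-8]]

```text
clock: 26.0
tool_pos: [0.5641, 0.1557, 0.1014]
eef_rot: [0.482, 0.876, -0.0, -0.0]
contact_force: [-0.9, 0.2, 0.1]
opening: 0.565
finger_force: 30.0
```

step_arm:
  increments:
    - [[2,-0.5,0],[0,0,-8]]
    - [[2,-0.5,0],[0,0,-8]]
    - [[1.5,-0.4,0],[0,0,-8]]
    - [[1,-0.4,0],[0,0,-8]]
    - [[0.4,-0.1,0],[0,0,-0.7]]
    - [[0,0,0],[0,0,0]]
    - [[0,0,0],[0,0,0]]
    - [[0,0,0],[0,0,0]]
    - [[0,0,0],[0,0,0]]
    - [[0,0,0],[0,0,0]]

```text
clock: 27.0
tool_pos: [0.6327, 0.1377, 0.1017]
eef_rot: [0.707, 0.707, -0.0, -0.0]
contact_force: [-0.2, -0.3, -1.2]
opening: 0.568
finger_force: 30.0
```

```bash
python3 - <<'E'
from st import *
from m1 import pts,rect
st();p,d=snap('wrist');W,_=cloud('wrist');q,_=snap('scene')
cv2.imwrite('pics/w6.png',np.vstack([cv2.resize(p[:,:,::-1],(400,300)),cv2.resize(q[100:292,200:456,::-1],(400,300))]))
k=(W[...,2]>.09)&(W[...,2]<.104)&(abs(W[...,0]-.634)<.04)&(abs(W[...,1]-.278)<.04)
if k.sum()>30: print('handle',k.sum(),rect(W[k]))
for z0,z1 in((.0145,.0185),(.024,.03)):
  for y in(.21,.22,.23,.24,.25):
    k=(abs(W[...,1]-y)<.004)&(W[...,2]>z0)&(W[...,2]<z1)&(abs(W[...,0]-.634)<.06);print(z0,y,k.sum(),np.percentile(W[k][:,0],[1,99]).round(4) if k.sum()>5 else '')
# held board: points at z between .1 and .16 
s=r.get_state();k=(W[...,2]>.115)&(W[...,2]<.18)&(np.hypot(W[...,0]-.634,W[...,1]-.138)<.07)&(p.max(-1)>140)
P=W[k];print('board',k.sum(),np.median(P[:,2]),rect(P[abs(P[:,2]-np.median(P[:,2]))<.005]))
E
```

```text
t 27.0 tcp [0.6327 0.1377 0.1017] yaxis [ 1.     0.001 -0.   ] zaxis [-0.  0. -1.] F [-0.2 -0.3 -1.2] op 0.568 ff 30.0 q7 -0.46
handle 1229 (array([632.8, 273.8]), array([19. , 26.3]), 89.2)
0.0145 0.21 7 [0.6005 0.6641]
0.0145 0.22 41 [0.5859 0.6789]
0.0145 0.23 289 [0.5857 0.6791]
0.0145 0.24 296 [0.585  0.6789]
0.0145 0.25 280 [0.5852 0.6781]
0.024 0.21 1261 [0.5751 0.6926]
0.024 0.22 1151 [0.5754 0.6923]
0.024 0.23 667 [0.6033 0.6626]
0.024 0.24 682 [0.6041 0.6625]
0.024 0.25 648 [0.6034 0.6625]
board 15753 0.15934082999276192 (array([633.2, 137.9]), array([101. ,  50.4]), 90.0)
```

View pics/w6.png

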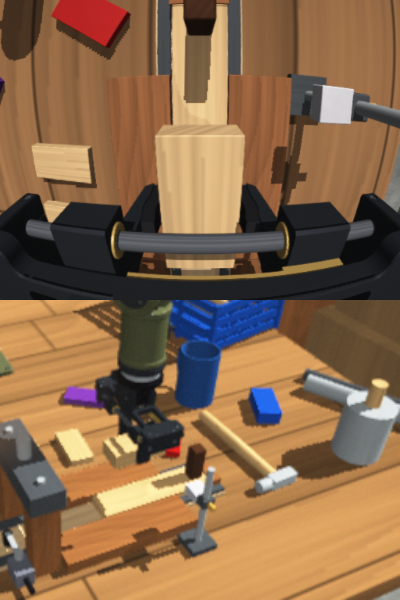

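The wrist view shows the board at (200,195) squarely over the sled deck, with the handle above it at (200,15) and the gauge plate clear to the right at (333,105). Lowering.

step_arm:
  increments:
    - [[0,0,-1],[0,0,0]]
    - [[0,0,-2],[0,0,0]]
    - [[0,0,-2],[0,0,0]]
    - [[0,0,-2],[0,0,0]]
    - [[0,0,-1.5],[0,0,0]]
    - [[0,0,-0.8],[0,0,0]]
    - [[0,0,-0.4],[0,0,0]]
    - [[0,0,-0.3],[0,0,0]]
    - [[0,0,0],[0,0,0]]
    - [[0,0,0],[0,0,0]]

```text
clock: 28.1
tool_pos: [0.6335, 0.1376, 0.0023]
eef_rot: [0.707, 0.707, 0.001, 0.0]
contact_force: [0.5, 0.1, -1.2]
opening: 0.563
finger_force: 30.0
```

step_arm:
  increments:
    - [[0,0,0],[0,0,0]]
    - [[0,0,0],[0,0,0]]
    - [[0,0,0],[0,0,0]]
    - [[0,0,0],[0,0,0]]
    - [[0,0,1],[0,0,0]]
    - [[0,0,2],[0,0,0]]
    - [[0,0,3],[0,0,0]]
    - [[0,0,3],[0,0,0]]
    - [[0,0,3],[0,0,0]]
    - [[0,0,0],[0,0,0]]
  fingers: 0.75

```text
clock: 29.1
tool_pos: [0.6363, 0.1385, 0.1269]
eef_rot: [0.707, 0.707, 0.004, 0.002]
contact_force: [1.3, 0.8, -0.4]
opening: 0.751
finger_force: 0.0
```

```bash
cat > stk.py <<'E'
from st import *
from m1 import pts,rect
def stk():
    st();p,d=snap('wrist');W,_=cloud('wrist')
    k=(W[...,2]>.035)&(W[...,2]<.11)&(np.abs(W[...,0]-.634)<.05)&(np.abs(W[...,1]-.138)<.065)&(p.max(-1)>130)
    P=W[k];zt=np.percentile(P[:,2],90);print('stack top',zt.round(4),rect(P[abs(P[:,2]-zt)<.005]))
    k=(W[...,2]>.09)&(W[...,2]<.104)&(abs(W[...,0]-.634)<.04)&(abs(W[...,1]-.278)<.04)
    if k.sum()>30: print('handle',k.sum(),rect(W[k]))
    k=(abs(W[...,1]-.235)<.015)&(W[...,2]>.024)&(W[...,2]<.032)&(abs(W[...,0]-.634)<.06)
    if k.sum()>30: print('deck',np.percentile(W[k][:,0],[1,99]).round(4))
if __name__=='__main__': stk()
E
python3 stk.py
```

```text
t 29.1 tcp [0.6363 0.1385 0.1269] yaxis [ 1.    -0.     0.009] zaxis [ 0.009  0.003 -1.   ] F [ 1.3  0.8 -0.4] op 0.751 ff 0.0 q7 -0.45
stack top 0.0589 (array([634. , 138.1]), array([49.8, 99.9]), 0.1)
handle 1304 (array([633. , 277.5]), array([26. , 26.2]), 0.9)
deck [0.5817 0.6871]
```

step_arm:
  increments:
    - [[-2,-0.2,0],[0,0,8]]
    - [[-2,-0.2,0],[0,0,8]]
    - [[-2,-0.2,0],[0,0,8]]
    - [[-2,-0.2,0],[0,0,8]]
    - [[-2,-0.2,0],[0,0,8]]
    - [[-2,-0.2,0],[0,0,8]]
    - [[-2,-0.2,0],[0,0,8]]
    - [[-2,-0.2,0],[0,0,8]]
    - [[-2,-0.2,0],[0,0,8]]
    - [[-1.7,-0.5,0],[0,0,8]]

```text
clock: 30.15
tool_pos: [0.434, 0.1144, 0.121]
eef_rot: [0.084, 0.996, -0.0, -0.001]
contact_force: [0.5, -0.2, 0.6]
opening: 0.754
finger_force: 0.0
```

step_arm:
  increments:
    - [[0,0,-1],[0,0,7]]
    - [[0,0,-1],[0,0,0]]
    - [[0,0,0],[0,0,0]]
    - [[0,0,0],[0,0,0]]
    - [[0,0,0],[0,0,0]]
    - [[0,0,0],[0,0,0]]
    - [[0,0,0],[0,0,0]]
    - [[0,0,0],[0,0,0]]
    - [[0,0,0],[0,0,0]]
    - [[0,0,0],[0,0,0]]

```text
clock: 31.15
tool_pos: [0.436, 0.1145, 0.1017]
eef_rot: [0.026, 1.0, 0.0, 0.0]
contact_force: [0.2, -1.1, -0.1]
opening: 0.749
finger_force: 0.0
```

```bash
python3 look.py .1135
```

```text
t 31.15 tcp [0.436  0.1145 0.1017] yaxis [0.053 0.999 0.   ] zaxis [ 0.  0. -1.] F [ 0.2 -1.1 -0.1] op 0.749 ff 0.0 q7 0.38
5288 z 0.015 (array([434.7, 113. ]), array([49.8, 99.3]), 86.8) xmax 0.4839
```

step_arm:
  increments:
    - [[-0.1,-0.15,-2],[0,0,0]]
    - [[0,0,-2],[0,0,0]]
    - [[0,0,-2],[0,0,0]]
    - [[0,0,-2],[0,0,0]]
    - [[0,0,-2],[0,0,0]]
    - [[0,0,-1.5],[0,0,0]]
    - [[0,0,-1],[0,0,0]]
    - [[0,0,-0.7],[0,0,0]]
    - [[0,0,0],[0,0,0]]
    - [[0,0,0],[0,0,0]]

```text
clock: 32.2
tool_pos: [0.436, 0.1127, -0.0224]
eef_rot: [0.026, 1.0, -0.001, -0.0]
contact_force: [0.5, -0.5, -0.3]
opening: 0.75
finger_force: 0.0
```

step_arm:
  increments:
    - [[0,0,0],[0,0,0]]
    - [[0,0,0],[0,0,0]]
    - [[0,0,0],[0,0,0]]
    - [[0,0,0],[0,0,0]]
    - [[0,0,0],[0,0,0]]
    - [[0,0,0],[0,0,0]]
    - [[0,0,0],[0,0,0]]
    - [[0,0,0],[0,0,0]]
    - [[0,0,0],[0,0,0]]
    - [[0,0,0],[0,0,0]]
  fingers: 0
  grip_force: 30

```text
clock: 33.2
tool_pos: [0.4362, 0.1128, -0.0222]
eef_rot: [0.026, 1.0, -0.001, -0.0]
contact_force: [0.1, 0.0, 6.1]
opening: 0.559
finger_force: 30.0
```

Only the last couple of millimetres of the fingers are on this thin board, so I'll regrip lower.

step_arm:
  increments:
    - [[0,0,0],[0,0,0]]
    - [[0,0,0],[0,0,0]]
    - [[0,0,0],[0,0,0]]
    - [[0,0,0],[0,0,0]]
    - [[-0.1,0,-0.3],[0,0,0]]
    - [[0,0,-0.3],[0,0,0]]
    - [[0,0,-0.2],[0,0,0]]
    - [[0,0,0],[0,0,0]]
    - [[0,0,0],[0,0,0]]
    - [[0,0,0],[0,0,0]]
  fingers: 0.75

```text
clock: 34.2
tool_pos: [0.4351, 0.1126, -0.0304]
eef_rot: [0.026, 1.0, -0.001, -0.0]
contact_force: [0.5, 0.7, 0.4]
opening: 0.744
finger_force: 0.0
```

step_arm:
  increments:
    - [[0,0,0],[0,0,0]]
    - [[0,0,0],[0,0,0]]
    - [[0,0,0],[0,0,0]]
    - [[0,0,0],[0,0,0]]
    - [[0,0,0],[0,0,0]]
    - [[0,0,0],[0,0,0]]
    - [[0,0,0],[0,0,0]]
    - [[0,0,0],[0,0,0]]
    - [[0,0,0],[0,0,0]]
    - [[0,0,0],[0,0,0]]
  fingers: 0
  grip_force: 30

```text
clock: 35.2
tool_pos: [0.4351, 0.1127, -0.0304]
eef_rot: [0.026, 1.0, -0.001, -0.0]
contact_force: [-0.4, -0.1, 3.4]
opening: 0.567
finger_force: 30.0
```

step_arm:
  increments:
    - [[0,0,2],[0,0,0]]
    - [[0,0,4],[0,0,0]]
    - [[0,0,4],[0,0,0]]
    - [[2,0.2,3],[0,0,-8]]
    - [[2,0.2,0],[0,0,-8]]
    - [[2,0.2,0],[0,0,-8]]
    - [[2,0.2,0],[0,0,-8]]
    - [[2,0.2,0],[0,0,-8]]
    - [[2,0.2,0],[0,0,-8]]
    - [[2,0.2,0],[0,0,-8]]

```text
clock: 36.2
tool_pos: [0.5796, 0.1254, 0.0698]
eef_rot: [0.496, 0.868, -0.005, 0.004]
contact_force: [-0.7, -0.3, -0.5]
opening: 0.564
finger_force: 30.0
```

step_arm:
  increments:
    - [[2,0.3,0],[0,0,-8]]
    - [[2,0.3,0],[0,0,-8]]
    - [[1.3,0.3,0],[0,0,-8]]
    - [[0.5,0.2,0],[0,0,-7]]
    - [[0,0,0],[0,0,0]]
    - [[0,0,0],[0,0,0]]
    - [[0,0,0],[0,0,0]]
    - [[0,0,0],[0,0,0]]
    - [[0,0,0],[0,0,0]]
    - [[0,0,0],[0,0,0]]

```text
clock: 37.2
tool_pos: [0.6374, 0.1367, 0.0703]
eef_rot: [0.708, 0.706, -0.006, 0.003]
contact_force: [0.4, 0.0, -0.6]
opening: 0.562
finger_force: 30.0
```

```bash
cat > held.py <<'E'
from st import *
from m1 import pts,rect
st();p,d=snap('wrist');W,_=cloud('wrist')
k=(W[...,2]>.11)&(W[...,2]<.19)&(np.hypot(W[...,0]-.634,W[...,1]-.138)<.075)&(p.max(-1)>140)
P=W[k];m=np.median(P[:,2]);print('board',k.sum(),m.round(4),rect(P[abs(P[:,2]-m)<.006]))
E
python3 held.py
```

```text
t 37.2 tcp [0.6374 0.1367 0.0703] yaxis [ 1.    -0.003 -0.004] zaxis [-0.004 -0.012 -1.   ] F [ 0.4  0.  -0.6] op 0.562 ff 30.0 q7 -0.56
board 13212 0.1154 (array([638.2, 149.3]), array([76. , 50.4]), 89.7)
```

```bash
sed -i 's/>.11)/>.085)/' held.py; python3 held.py
```

```text
t 37.25 tcp [0.6374 0.1367 0.0703] yaxis [ 1.    -0.003 -0.004] zaxis [-0.004 -0.013 -1.   ] F [-1.2 -0.4 -0.8] op 0.561 ff 30.0 q7 -0.56
board 13579 0.1153 (array([638.2, 149.5]), array([75.8, 50.4]), 89.7)
```

step_arm:
  increments:
    - [[-0.4,0.05,0],[0.7,-0.2,0.2]]
    - [[0,0,-0.5],[0,0,0]]
    - [[0,0,-1],[0,0,0]]
    - [[0,0,-1],[0,0,0]]
    - [[0,0,-0.7],[0,0,0]]
    - [[0,0,-0.3],[0,0,0]]
    - [[0,0,-0.3],[0,0,0]]
    - [[0,0,0],[0,0,0]]
    - [[0,0,0],[0,0,0]]
    - [[0,0,0],[0,0,0]]

```text
clock: 38.3
tool_pos: [0.6338, 0.1373, 0.0326]
eef_rot: [0.707, 0.707, 0.0, 0.0]
contact_force: [0.2, 0.8, -0.1]
opening: 0.562
finger_force: 30.0
```

step_arm:
  increments:
    - [[0,0,-0.2],[0,0,0]]
    - [[0,0,-0.1],[0,0,0]]
    - [[0,0,-0.1],[0,0,0]]
    - [[0,0,0],[0,0,0]]
    - [[0,0,0],[0,0,0]]
    - [[0,0,0],[0,0,0]]
    - [[0,0,0],[0,0,0]]
    - [[0,0,0],[0,0,0]]
    - [[0,0,0],[0,0,0]]
    - [[0,0,0],[0,0,0]]

```text
clock: 39.3
tool_pos: [0.6335, 0.1372, 0.0282]
eef_rot: [0.707, 0.707, -0.0, 0.0]
contact_force: [-0.8, 0.0, 0.1]
opening: 0.559
finger_force: 30.0
```

step_arm:
  increments:
    - [[0,0,0],[0,0,0]]
    - [[0,0,0],[0,0,0]]
    - [[0,0,0],[0,0,0]]
    - [[0,0,0],[0,0,0]]
    - [[0,0,0],[0,0,0]]
    - [[0,0,1],[0,0,0]]
    - [[0,0,2],[0,0,0]]
    - [[0,0,3],[0,0,0]]
    - [[0,0,3],[0,0,0]]
    - [[0,0,1],[0,0,0]]
  fingers: 0.75

```text
clock: 40.3
tool_pos: [0.6356, 0.1381, 0.1322]
eef_rot: [0.707, 0.707, 0.003, 0.001]
contact_force: [0.0, -0.0, 0.1]
opening: 0.751
finger_force: 0.0
```

```bash
python3 stk.py
```

```text
t 40.3 tcp [0.6356 0.1381 0.1322] yaxis [ 1.    -0.     0.006] zaxis [ 0.006  0.002 -1.   ] F [ 0.  -0.   0.1] op 0.751 ff 0.0 q7 -0.54
stack top 0.0738 (array([634.1, 137.2]), array([99.7, 49.6]), 89.9)
handle 1232 (array([633.1, 277.7]), array([25.7, 26.8]), 0.3)
deck [0.5821 0.6867]
```

step_arm:
  increments:
    - [[-2,-1,0],[0,0,8]]
    - [[-2,-1,0],[0,0,8]]
    - [[-2,-1,0],[0,0,8]]
    - [[-2,-1,0],[0,0,8]]
    - [[-2,-1,0],[0,0,8]]
    - [[-2,-1,0],[0,0,8]]
    - [[-2,-1.5,0],[0,0,8]]
    - [[-2,-1.5,0],[0,0,8]]
    - [[-2,-1.5,0],[0,0,8]]
    - [[-2.2,-1.6,0],[0,0,8]]

```text
clock: 41.35
tool_pos: [0.4302, 0.0158, 0.1276]
eef_rot: [0.084, 0.996, 0.0, -0.001]
contact_force: [-0.5, -0.4, -0.5]
opening: 0.751
finger_force: 0.0
```

step_arm:
  increments:
    - [[0,0,-1],[0,0,7]]
    - [[0,0,-2],[0,0,0]]
    - [[0,0,0],[0,0,0]]
    - [[0,0,0],[0,0,0]]
    - [[0,0,0],[0,0,0]]
    - [[0,0,0],[0,0,0]]
    - [[0,0,0],[0,0,0]]
    - [[0,0,0],[0,0,0]]
    - [[0,0,0],[0,0,0]]
    - [[0,0,0],[0,0,0]]

```text
clock: 42.35
tool_pos: [0.4315, 0.0162, 0.0983]
eef_rot: [0.026, 1.0, -0.0, 0.0]
contact_force: [-0.0, -0.2, 0.2]
opening: 0.751
finger_force: 0.0
```

```bash
python3 look.py .0165
```

```text
t 42.35 tcp [0.4315 0.0162 0.0983] yaxis [ 0.052  0.999 -0.   ] zaxis [ 0. -0. -1.] F [-0.  -0.2  0.2] op 0.751 ff 0.0 q7 0.43
5448 z 0.015 (array([430.8,  16.4]), array([ 49.5, 100. ]), 87.6) xmax 0.4801
```

step_arm:
  increments:
    - [[-0.1,0,-1.4],[0,0,0.6]]
    - [[0,0,-1.5],[0,0,0]]
    - [[0,0,-1.5],[0,0,0]]
    - [[0,0,-1.5],[0,0,0]]
    - [[0,0,-1.5],[0,0,0]]
    - [[0,0,-1.5],[0,0,0]]
    - [[0,0,-1.4],[0,0,0]]
    - [[0,0,-1.3],[0,0,0]]
    - [[0,0,-1.2],[0,0,0]]
    - [[0,0,0],[0,0,0]]

```text
clock: 43.4
tool_pos: [0.43, 0.0163, -0.0306]
eef_rot: [0.021, 1.0, 0.0, -0.001]
contact_force: [-0.1, 0.0, -0.2]
opening: 0.748
finger_force: 0.0
```

step_arm:
  increments:
    - [[0,0,0],[0,0,0]]
    - [[0,0,0],[0,0,0]]
    - [[0,0,0],[0,0,0]]
    - [[0,0,0],[0,0,0]]
    - [[0,0,0],[0,0,0]]
    - [[0,0,0],[0,0,0]]
    - [[0,0,0.5],[0,0,0]]
    - [[0,0,1.5],[0,0,0]]
    - [[0,0,1.5],[0,0,0]]
    - [[0,0,1.5],[0,0,0]]
  fingers: 0
  grip_force: 30

```text
clock: 44.4
tool_pos: [0.4323, 0.0152, 0.0174]
eef_rot: [0.02, 1.0, -0.002, 0.003]
contact_force: [0.4, -0.8, -0.7]
opening: 0.565
finger_force: 30.0
```

step_arm:
  increments:
    - [[0,0,2],[0,0,0]]
    - [[0,0,2],[0,0,0]]
    - [[0,0,2],[0,0,0]]
    - [[1.5,0.8,2],[0,0,-8]]
    - [[2,1,0],[0,0,-8]]
    - [[2,1,0],[0,0,-8]]
    - [[2,1,0],[0,0,-8]]
    - [[2,1,0],[0,0,-8]]
    - [[2,1,0],[0,0,-8]]
    - [[2,1.4,0],[0,0,-8]]

```text
clock: 45.4
tool_pos: [0.5671, 0.0876, 0.0965]
eef_rot: [0.491, 0.871, -0.002, 0.001]
contact_force: [0.2, -0.6, -0.8]
opening: 0.567
finger_force: 30.0
```

step_arm:
  increments:
    - [[2,1.5,0],[0,0,-8]]
    - [[2,1.5,0],[0,0,-8]]
    - [[1.7,1.2,0],[0,0,-8]]
    - [[1,0.7,0],[0,0,-8]]
    - [[0.2,0.2,0],[0,0,0]]
    - [[0,0,0],[0,0,0]]
    - [[0,0,0],[0,0,0]]
    - [[0,0,0],[0,0,0]]
    - [[0,0,0],[0,0,0]]
    - [[0,0,0],[0,0,0]]

```text
clock: 46.4
tool_pos: [0.6355, 0.1385, 0.0966]
eef_rot: [0.71, 0.705, -0.002, 0.001]
contact_force: [-1.0, -0.7, 0.2]
opening: 0.565
finger_force: 30.0
```

```bash
python3 held.py
```

```text
t 46.4 tcp [0.6355 0.1385 0.0966] yaxis [ 1.    -0.007 -0.001] zaxis [-0.001 -0.004 -1.   ] F [-1.  -0.7  0.2] op 0.565 ff 30.0 q7 -0.52
board 13283 0.1403 (array([636.3, 150. ]), array([77.3, 50.4]), 89.4)
```

```bash
cat >> held.py <<'E'
Q=P[abs(P[:,2]-m)<.006];A=np.c_[Q[:,:2]-[.634,.138],np.ones(len(Q))];c=np.linalg.lstsq(A,Q[:,2],rcond=None)[0];print('slopes deg',np.degrees(c[:2]).round(2),'z at centre',c[2].round(4))
E
python3 held.py
```

```text
t 46.45 tcp [0.6356 0.1386 0.0965] yaxis [ 1.    -0.007 -0.001] zaxis [-0.001 -0.003 -1.   ] F [ 0.4  0.4 -0.5] op 0.557 ff 30.0 q7 -0.52
board 13284 0.1403 (array([636.3, 150.4]), array([76.7, 50.3]), 89.6)
slopes deg [-0.05 -0.43] z at centre 0.1404
```

step_arm:
  increments:
    - [[-0.2,-0.1,-0.5],[0.2,0,0.4]]
    - [[0,0,-1],[0,0,0]]
    - [[0,0,-1],[0,0,0]]
    - [[0,0,-1],[0,0,0]]
    - [[0,0,-0.7],[0,0,0]]
    - [[0,0,-0.5],[0,0,0]]
    - [[0,0,-0.3],[0,0,0]]
    - [[0,0,-0.1],[0,0,0]]
    - [[0,0,0],[0,0,0]]
    - [[0,0,0],[0,0,0]]

```text
clock: 47.5
tool_pos: [0.634, 0.138, 0.0459]
eef_rot: [0.707, 0.707, -0.0, -0.0]
contact_force: [-0.0, 0.4, -0.4]
opening: 0.566
finger_force: 30.0
```

step_arm:
  increments:
    - [[0,0,-0.1],[0,0,0]]
    - [[0,0,-0.1],[0,0,0]]
    - [[0,0,0],[0,0,0]]
    - [[0,0,0],[0,0,0]]
    - [[0,0,0],[0,0,0]]
    - [[0,0,0],[0,0,0]]
    - [[0,0,0],[0,0,0]]
    - [[0,0,0],[0,0,0]]
    - [[0,0,0],[0,0,0]]
    - [[0,0,0],[0,0,0]]

```text
clock: 48.5
tool_pos: [0.6339, 0.138, 0.0442]
eef_rot: [0.707, 0.707, -0.0, -0.0]
contact_force: [-1.4, -0.5, 5.1]
opening: 0.559
finger_force: 30.0
```

step_arm:
  increments:
    - [[0,0,0],[0,0,0]]
    - [[0,0,0],[0,0,0]]
    - [[0,0,0],[0,0,0]]
    - [[0,0,0],[0,0,0]]
    - [[0,0,0],[0,0,0]]
    - [[0,0,1],[0,0,0]]
    - [[0,0,2],[0,0,0]]
    - [[0,0,3],[0,0,0]]
    - [[0,0,3],[0,0,0]]
    - [[0,0,0],[0,0,0]]
  fingers: 0.75

```text
clock: 49.5
tool_pos: [0.637, 0.1391, 0.1387]
eef_rot: [0.707, 0.707, 0.004, 0.002]
contact_force: [0.6, -0.2, -0.2]
opening: 0.75
finger_force: 0.0
```

```bash
python3 stk.py
```

```text
t 49.5 tcp [0.637  0.1391 0.1387] yaxis [ 1.    -0.001  0.008] zaxis [ 0.008  0.003 -1.   ] F [ 0.6 -0.2 -0.2] op 0.75 ff 0.0 q7 -0.5
stack top 0.0888 (array([634.6, 137.9]), array([49.8, 99.3]), 0.0)
handle 1157 (array([632.7, 277.3]), array([25.8, 26.2]), 0.0)
deck [0.581  0.6867]
```

step_arm:
  increments:
    - [[-3,-1,0],[0,0,8]]
    - [[-3,-1,0],[0,0,8]]
    - [[-3,-1,0],[0,0,8]]
    - [[-3,-1,0],[0,0,8]]
    - [[-3,-1,0],[0,0,8]]
    - [[-2.5,-1,0],[0,0,8]]
    - [[-2,-3,0],[0,0,8]]
    - [[-0.8,-4,0],[0,0,8]]
    - [[0,-4,0],[0,0,8]]
    - [[0,-4,0],[0,0,8]]

```text
clock: 50.55
tool_pos: [0.4297, -0.0734, 0.1332]
eef_rot: [0.084, 0.996, -0.001, -0.001]
contact_force: [0.8, -0.1, -0.1]
opening: 0.748
finger_force: 0.0
```

step_arm:
  increments:
    - [[0,-4,0],[0,0,8]]
    - [[0,-3.5,0],[0,0,2]]
    - [[0,-0.4,-1],[0,0,0]]
    - [[0,0,-1.5],[0,0,0]]
    - [[0,0,-1.5],[0,0,0]]
    - [[0,0,0],[0,0,0]]
    - [[0,0,0],[0,0,0]]
    - [[0,0,0],[0,0,0]]
    - [[0,0,0],[0,0,0]]
    - [[0,0,0],[0,0,0]]

```text
clock: 51.55
tool_pos: [0.431, -0.1511, 0.0939]
eef_rot: [0.0, 1.0, -0.001, 0.0]
contact_force: [0.1, -0.0, -0.2]
opening: 0.75
finger_force: 0.0
```

```bash
python3 look.py -.1685
```

```text
t 51.55 tcp [ 0.431  -0.1511  0.0939] yaxis [ 0.     1.    -0.001] zaxis [ 0.001 -0.001 -1.   ] F [ 0.1 -0.  -0.2] op 0.75 ff 0.0 q7 0.89
5565 z 0.015 (array([ 430.4, -169.5]), array([ 49.3, 100.1]), 89.9) xmax 0.4796
```

step_arm:
  increments:
    - [[0,-0.9,-1],[0,0,0]]
    - [[0,-0.95,-1.4],[0,0,0]]
    - [[0,0,-1.5],[0,0,0]]
    - [[0,0,-1.5],[0,0,0]]
    - [[0,0,-1.5],[0,0,0]]
    - [[0,0,-1.5],[0,0,0]]
    - [[0,0,-1.5],[0,0,0]]
    - [[0,0,-1.4],[0,0,0]]
    - [[0,0,-1.2],[0,0,0]]
    - [[0,0,0],[0,0,0]]

```text
clock: 52.6
tool_pos: [0.4301, -0.1702, -0.0322]
eef_rot: [-0.0, 1.0, -0.001, -0.001]
contact_force: [1.3, -0.4, -0.2]
opening: 0.752
finger_force: 0.0
```

step_arm:
  increments:
    - [[0,0,0],[0,0,0]]
    - [[0,0,0],[0,0,0]]
    - [[0,0,0],[0,0,0]]
    - [[0,0,0],[0,0,0]]
    - [[0,0,0],[0,0,0]]
    - [[0,0,0],[0,0,0]]
    - [[0,0,0.5],[0,0,0]]
    - [[0,0,1.5],[0,0,0]]
    - [[0,0,1.5],[0,0,0]]
    - [[0,0,1.5],[0,0,0]]
  fingers: 0
  grip_force: 35

```text
clock: 53.6
tool_pos: [0.4304, -0.1695, 0.0191]
eef_rot: [0.0, 1.0, -0.0, -0.0]
contact_force: [0.4, -0.1, -1.9]
opening: 0.565
finger_force: 35.0
```

step_arm:
  increments:
    - [[0,1,2],[0,0,0]]
    - [[0,2,2],[0,0,0]]
    - [[0,3,2],[0,0,0]]
    - [[0,4,2],[0,0,0]]
    - [[0,4,2],[0,0,0]]
    - [[0,4,0],[0,0,0]]
    - [[0,4,0],[0,0,-5]]
    - [[1,3,0],[0,0,-8]]
    - [[2,2,0],[0,0,-8]]
    - [[2,1,0],[0,0,-8]]

```text
clock: 54.6
tool_pos: [0.4808, 0.1133, 0.1188]
eef_rot: [0.251, 0.968, 0.0, -0.0]
contact_force: [-0.3, -0.5, 0.2]
opening: 0.561
finger_force: 35.0
```

step_arm:
  increments:
    - [[2,0.5,0],[0,0,-8]]
    - [[2,0.5,0],[0,0,-8]]
    - [[2,0.5,0],[0,0,-8]]
    - [[2,0.4,0],[0,0,-8]]
    - [[2,0.4,0],[0,0,-8]]
    - [[2,0.3,0],[0,0,-8]]
    - [[2,0.2,0],[0,0,-8]]
    - [[1.2,0,0],[0,0,-5]]
    - [[0,0,0],[0,0,0]]
    - [[0,0,0],[0,0,0]]

```text
clock: 55.6
tool_pos: [0.6316, 0.1382, 0.1181]
eef_rot: [0.706, 0.708, -0.001, -0.001]
contact_force: [-0.5, -0.5, -0.5]
opening: 0.56
finger_force: 35.0
```

```bash
python3 held.py
```

```text
t 55.6 tcp [0.6316 0.1382 0.1181] yaxis [ 1.     0.002 -0.003] zaxis [-0.003 -0.001 -1.   ] F [-0.5 -0.5 -0.5] op 0.56 ff 35.0 q7 -0.49
board 14709 0.1647 (array([632.3, 151.1]), array([50.3, 74.8]), 0.0)
slopes deg [-0.12 -0.34] z at centre 0.1648
```

step_arm:
  increments:
    - [[0.2,-0.1,-0.5],[0,0,-0.1]]
    - [[0,0,-1],[0,0,0]]
    - [[0,0,-1.2],[0,0,0]]
    - [[0,0,-1.2],[0,0,0]]
    - [[0,0,-1],[0,0,0]]
    - [[0,0,-0.6],[0,0,0]]
    - [[0,0,-0.3],[0,0,0]]
    - [[0,0,-0.2],[0,0,0]]
    - [[0,0,0],[0,0,0]]
    - [[0,0,0],[0,0,0]]

```text
clock: 56.65
tool_pos: [0.635, 0.1375, 0.0589]
eef_rot: [0.708, 0.706, 0.0, -0.0]
contact_force: [-0.5, -0.6, -0.6]
opening: 0.563
finger_force: 35.0
```

step_arm:
  increments:
    - [[-0.1,0,-0.1],[0,0,0.2]]
    - [[0,0,-0.1],[0,0,0]]
    - [[0,0,0],[0,0,0]]
    - [[0,0,0],[0,0,0]]
    - [[0,0,0],[0,0,0]]
    - [[0,0,0],[0,0,0]]
    - [[0,0,0],[0,0,0]]
    - [[0,0,0],[0,0,0]]
    - [[0,0,0],[0,0,0]]
    - [[0,0,0],[0,0,0]]

```text
clock: 57.65
tool_pos: [0.6337, 0.1374, 0.0565]
eef_rot: [0.707, 0.708, -0.0, -0.0]
contact_force: [0.4, -0.8, -0.9]
opening: 0.565
finger_force: 35.0
```

step_arm:
  increments:
    - [[0,0,0],[0,0,0]]
    - [[0,0,0],[0,0,0]]
    - [[0,0,0],[0,0,0]]
    - [[0,0,0],[0,0,0]]
    - [[0,0,0],[0,0,0]]
    - [[0,0,1],[0,0,0]]
    - [[0,0,2],[0,0,0]]
    - [[0,0,3],[0,0,0]]
    - [[0,0,3],[0,0,0]]
    - [[0,0,1],[0,0,0]]
  fingers: 0.75

```text
clock: 58.65
tool_pos: [0.6358, 0.1382, 0.1604]
eef_rot: [0.707, 0.708, 0.002, 0.001]
contact_force: [-0.7, 0.9, 0.3]
opening: 0.747
finger_force: 0.0
```

```bash
python3 stk.py; python3 - <<'E'
from h import *
p,d=snap('scene');W,_=cloud('scene')
k=(abs(W[...,0]-.634)<.02)&(abs(W[...,1]-.138)<.04)&(W[...,2]>.09)&(W[...,2]<.12);print('stack top scene',np.median(W[k][:,2]),'plate zs')
k=(W[...,0]>.727)&(W[...,0]<.76)&(abs(W[...,1]-.203)<.012)&(W[...,2]>.08)&(W[...,2]<.13)&(p.min(-1)>80);print(np.percentile(W[k][:,2],[0,2,10,50,90,98,100]).round(4))
W,_=cloud('wrist');pw=np.load('wrist.npz')['p'];k=(W[...,0]>.727)&(W[...,0]<.76)&(abs(W[...,1]-.203)<.016)&(W[...,2]>.08)&(W[...,2]<.13)&(pw.min(-1)>80);print('wrist plate top',np.percentile(W[k][:,2],[2,50,98]).round(4))
cv2.imwrite('pics/g2.png',cv2.resize(p[180:260,250:350,::-1],None,fx=7,fy=7,interpolation=cv2.INTER_CUBIC))
E
```

```text
t 58.65 tcp [0.6358 0.1382 0.1604] yaxis [1.    0.001 0.005] zaxis [ 0.005  0.002 -1.   ] F [-0.7  0.9  0.3] op 0.747 ff 0.0 q7 -0.47
stack top 0.1038 (array([634.3, 137.3]), array([ 49.7, 100. ]), 0.2)
handle 961 (array([632.7, 277.1]), array([25.8, 25.1]), 0.0)
deck [0.5805 0.6861]
stack top scene 0.10137408011516483 plate zs
[0.0956 0.1044 0.1128 0.1149 0.1163 0.1169 0.1173]
wrist plate top [0.1146 0.1164 0.1178]
```

View pics/g2.png

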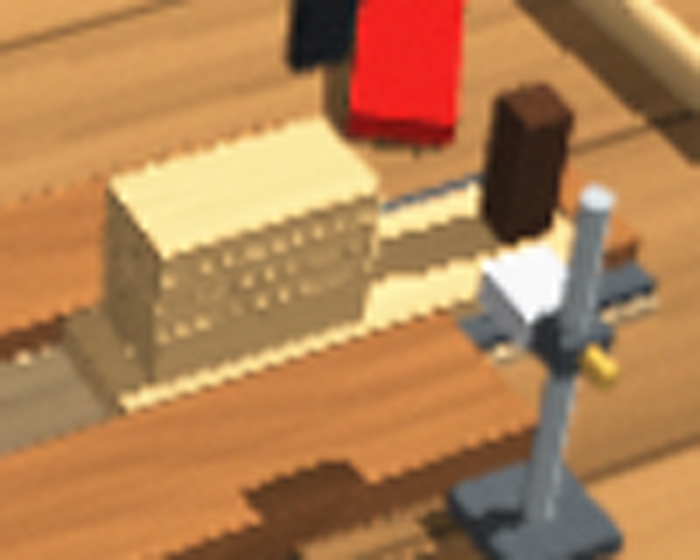

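The stack is neat and centred on the sled. Its top is about 13 mm below the plate's top edge on an 18 mm plate, so it is between the edges. Now I'll take the handle.

step_arm:
  increments:
    - [[0,1.4,0],[0,0,-8.5]]
    - [[0,1.4,0],[0,0,-8.5]]
    - [[0,1.4,0],[0,0,-8.5]]
    - [[0,1.4,0],[0,0,-8.5]]
    - [[0,1.4,0],[0,0,-8.5]]
    - [[0,1.4,0],[0,0,-8.5]]
    - [[0,1.4,0],[0,0,-8.5]]
    - [[0,1.4,0],[0,0,-8.5]]
    - [[-0.1,1.4,0],[0,0,-8.5]]
    - [[-0.1,1.3,0],[0,0,-8.5]]
  fingers: 0.8

```text
clock: 59.75
tool_pos: [0.6304, 0.2766, 0.1544]
eef_rot: [0.999, 0.041, -0.002, 0.0]
contact_force: [0.3, -0.2, -0.6]
opening: 0.798
finger_force: 0.0
```

step_arm:
  increments:
    - [[0,0,-1],[0,0,-5]]
    - [[0,0,-1.5],[0,0,0]]
    - [[0,0,-1.5],[0,0,0]]
    - [[0,0,0],[0,0,0]]
    - [[0,0,0],[0,0,0]]
    - [[0,0,0],[0,0,0]]
    - [[0,0,0],[0,0,0]]
    - [[0,0,0],[0,0,0]]
    - [[0,0,0],[0,0,0]]
    - [[0,0,0],[0,0,0]]

```text
clock: 60.75
tool_pos: [0.6318, 0.2765, 0.1167]
eef_rot: [1.0, 0.001, 0.0, -0.001]
contact_force: [0.3, -0.2, -0.6]
opening: 0.802
finger_force: 0.0
```

Now down 8.5 cm and grip.

step_arm:
  increments:
    - [[0.1,0.05,-0.8],[0,0,0]]
    - [[0,0,-1.3],[0,0,0]]
    - [[0,0,-1.3],[0,0,0]]
    - [[0,0,-1.3],[0,0,0]]
    - [[0,0,-1.3],[0,0,0]]
    - [[0,0,-1.3],[0,0,0]]
    - [[0,0,-1.2],[0,0,0]]
    - [[0,0,0],[0,0,0]]
    - [[0,0,0],[0,0,0]]
    - [[0,0,0],[0,0,0]]

```text
clock: 61.75
tool_pos: [0.6334, 0.2771, 0.0322]
eef_rot: [1.0, 0.001, 0.001, -0.001]
contact_force: [-0.0, 0.0, 0.4]
opening: 0.801
finger_force: 0.0
```

step_arm:
  increments:
    - [[0,0,0],[0,0,0]]
    - [[0,0,0],[0,0,0]]
    - [[0,0,0],[0,0,0]]
    - [[0,0,0],[0,0,0]]
    - [[0,0,0],[0,0,0]]
    - [[0,0,0],[0,0,0]]
    - [[0,0,0],[0,0,0]]
    - [[0,0,0],[0,0,0]]
    - [[0,0,0],[0,0,0]]
    - [[0,0,0],[0,0,0]]
  fingers: 0
  grip_force: 30

```text
clock: 62.75
tool_pos: [0.6327, 0.278, 0.0315]
eef_rot: [1.0, 0.001, 0.0, -0.001]
contact_force: [0.7, 3.6, -1.0]
opening: 0.292
finger_force: 30.0
```

step_arm:
  increments:
    - [[0,-0.1,0],[0,0,0]]
    - [[0,-0.2,0],[0,0,0]]
    - [[0,-0.3,0],[0,0,0]]
    - [[0,-0.4,0],[0,0,0]]
    - [[0,-0.5,0],[0,0,0]]
    - [[0,-0.5,0],[0,0,0]]
    - [[0,-0.5,0],[0,0,0]]
    - [[0,-0.5,0],[0,0,0]]
    - [[0,-0.5,0],[0,0,0]]
    - [[0,-0.5,0],[0,0,0]]

```text
clock: 63.75
tool_pos: [0.6327, 0.2366, 0.0315]
eef_rot: [1.0, 0.001, -0.0, -0.001]
contact_force: [0.0, 5.8, 0.1]
opening: 0.288
finger_force: 30.0
```

step_arm:
  increments:
    - [[0,-0.5,0],[0,0,0]]
    - [[0,-0.5,0],[0,0,0]]
    - [[0,-0.5,0],[0,0,0]]
    - [[0,-0.5,0],[0,0,0]]
    - [[0,-0.5,0],[0,0,0]]
    - [[0,-0.5,0],[0,0,0]]
    - [[0,-0.5,0],[0,0,0]]
    - [[0,-0.5,0],[0,0,0]]
    - [[0,-0.5,0],[0,0,0]]
    - [[0,-0.5,0],[0,0,0]]

```text
clock: 64.75
tool_pos: [0.6325, 0.1866, 0.0315]
eef_rot: [1.0, 0.001, -0.0, -0.001]
contact_force: [0.1, 5.0, -0.4]
opening: 0.291
finger_force: 30.0
```

step_arm:
  increments:
    - [[0,-0.5,0],[0,0,0]]
    - [[0,-0.5,0],[0,0,0]]
    - [[0,-0.5,0],[0,0,0]]
    - [[0,-0.5,0],[0,0,0]]
    - [[0,-0.5,0],[0,0,0]]
    - [[0,-0.5,0],[0,0,0]]
    - [[0,-0.5,0],[0,0,0]]
    - [[0,-0.5,0],[0,0,0]]
    - [[0,-0.5,0],[0,0,0]]
    - [[0,-0.5,0],[0,0,0]]

```text
clock: 65.75
tool_pos: [0.6323, 0.1367, 0.0315]
eef_rot: [1.0, 0.001, -0.0, -0.001]
contact_force: [-1.1, 4.7, 0.0]
opening: 0.294
finger_force: 30.0
```

step_arm:
  increments:
    - [[0,-0.5,0],[0,0,0]]
    - [[0,-0.5,0],[0,0,0]]
    - [[0,-0.5,0],[0,0,0]]
    - [[0,-0.5,0],[0,0,0]]
    - [[0,-0.5,0],[0,0,0]]
    - [[0,-0.5,0],[0,0,0]]
    - [[0,-0.5,0],[0,0,0]]
    - [[0,-0.5,0],[0,0,0]]
    - [[0,-0.4,0],[0,0,0]]
    - [[0,-0.4,0],[0,0,0]]

```text
clock: 66.75
tool_pos: [0.6322, 0.089, 0.0315]
eef_rot: [1.0, 0.001, -0.0, -0.001]
contact_force: [-0.8, 6.0, -0.4]
opening: 0.288
finger_force: 30.0
```

step_arm:
  increments:
    - [[0,-0.4,0],[0,0,0]]
    - [[0,-0.4,0],[0,0,0]]
    - [[0,-0.3,0],[0,0,0]]
    - [[0,-0.3,0],[0,0,0]]
    - [[0,-0.2,0],[0,0,0]]
    - [[0,0,0],[0,0,0]]
    - [[0,0,0],[0,0,0]]
    - [[0,0,0],[0,0,0]]
    - [[0,0,0],[0,0,0]]
    - [[0,0,0],[0,0,0]]

```text
clock: 67.75
tool_pos: [0.6324, 0.0726, 0.0315]
eef_rot: [1.0, 0.001, -0.0, -0.0]
contact_force: [-1.4, 4.3, -0.1]
opening: 0.293
finger_force: 30.0
```

```bash
python3 - <<'E'
from st import *
from m1 import rect
st();p,d=snap('scene');W,_=cloud('scene')
k=(W[...,2]>.03)&(W[...,2]<.06)&(W[...,0]>.6)&(W[...,0]<.72)&(W[...,1]<-.09)&(W[...,1]>-.2)
P=W[k];print(len(P),P.min(0),P.max(0))
cv2.imwrite('pics/s9.png',cv2.resize(p[160:300,160:300,::-1],None,fx=4,fy=4,interpolation=cv2.INTER_CUBIC))
E
```

```text
t 67.75 tcp [0.6324 0.0726 0.0315] yaxis [ 0.002 -1.    -0.001] zaxis [-0.001  0.001 -1.   ] F [-1.4  4.3 -0.1] op 0.293 ff 30.0 q7 -1.58
340 [ 0.60751508 -0.15969276  0.03002654] [ 0.71999706 -0.09005169  0.05948985]
```

View pics/s9.png

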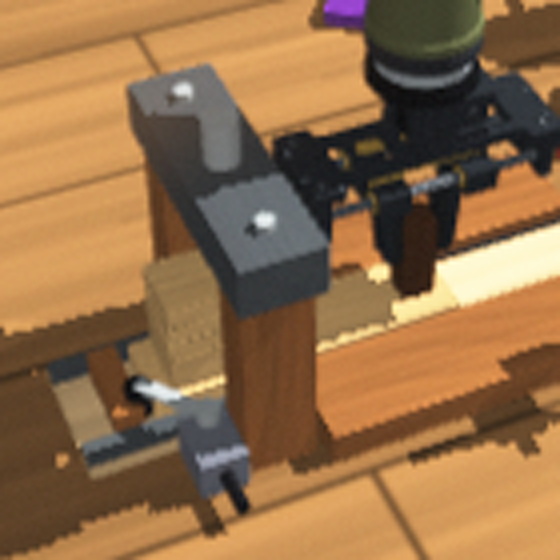

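The lever (roller at crop px (137,392)) is swung over by the sled nose and the stack stands under the bridge. I'll check the angle by number.

```bash
python3 - <<'E'
from h import *
piv=np.array([.696,-.107])
for z in(.03,.041):
    X=pix('scene',160+137/4,160+392/4,z);v=X[:2]-piv
    print(X.round(4),np.hypot(*v).round(4),'angle from -x toward -y',np.arctan2(-v[1],-v[0]).round(3))
W,_=cloud('scene');p=np.load('scene.npz')['p']
# white arm pixels
k=(p.min(-1)>120)&(np.ptp(p,axis=-1)<30)&(W[...,0]>.62)&(W[...,0]<.72)&(W[...,1]<-.09)&(W[...,1]>-.18)&(W[...,2]<.07)&(W[...,2]>.02)
P=W[k];print(len(P),np.polyfit(P[:,0],P[:,1],1),P.mean(0),P.min(0),P.max(0))
# initial frame rest roller
E
```

```text
[ 0.6535 -0.1396  0.03  ] 0.0536 angle from -x toward -y 0.654
[ 0.6632 -0.1421  0.041 ] 0.048 angle from -x toward -y 0.819
38 [ 0.24762114 -0.29418801] [ 0.66671262 -0.12909588  0.04001882] [ 0.64467235 -0.14172737  0.02618122] [ 0.6782442  -0.11668351  0.04362888]
```

The lever reads about 0.65 rad, putting the sled at about +70 mm, comfortably tripped. Releasing and retreating.

step_arm:
  increments:
    - [[0,0,0],[0,0,0]]
    - [[0,0,0],[0,0,0]]
    - [[0,0,0],[0,0,0]]
    - [[0,0,0],[0,0,0]]
    - [[0,0,0],[0,0,0]]
    - [[0,0,0],[0,0,0]]
    - [[0,0,0],[0,0,0]]
    - [[0,0,0.5],[0,0,0]]
    - [[0,0,1],[0,0,0]]
    - [[0,0,1.5],[0,0,0]]
  fingers: 0.7

```text
clock: 68.8
tool_pos: [0.6323, 0.0729, 0.062]
eef_rot: [1.0, 0.001, -0.001, -0.0]
contact_force: [-0.1, 0.7, 0.5]
opening: 0.702
finger_force: 0.0
```

step_arm:
  increments:
    - [[0,0,2],[0,0,0]]
    - [[0,0,2],[0,0,0]]
    - [[0,0,2],[0,0,0]]
    - [[0,0.5,2],[0,0,0]]
    - [[0,1,2],[0,0,0]]
    - [[0,1,0],[0,0,0]]
    - [[0,1,0],[0,0,0]]
    - [[0,0,0],[0,0,0]]
    - [[0,0,0],[0,0,0]]
    - [[0,0,0],[0,0,0]]

```text
clock: 69.8
tool_pos: [0.6322, 0.107, 0.1607]
eef_rot: [1.0, 0.0, -0.001, 0.0]
contact_force: [0.7, 0.1, -0.2]
opening: 0.7
finger_force: 0.0
```

```bash
python3 - <<'E'
from st import *
from m1 import rect
st();p,d=snap('scene');q,_=snap('wrist');snap('side');W,_=cloud('wrist')
k=(W[...,2]>.09)&(W[...,2]<.104)&(abs(W[...,0]-.634)<.03)&(abs(W[...,1]-.072)<.04);print('handle',rect(W[k]))
W,_=cloud('scene')
k=(p.min(-1)>120)&(np.ptp(p,axis=-1)<30)&(W[...,0]>.62)&(W[...,0]<.72)&(W[...,1]<-.09)&(W[...,1]>-.18)&(W[...,2]<.07)&(W[...,2]>.02)
P=W[k];print(len(P),P.mean(0))
for n in('scene','side'):
    W,pp=cloud(n);k=(W[...,2]>.096)&(W[...,2]<.108)&(abs(W[...,0]-.634)<.035)&(W[...,1]<.02)&(W[...,1]>-.13);P=W[k];print(n,len(P),rect(P) if len(P)>5 else '')
o=np.vstack([cv2.resize(p[150:300,100:320,::-1],(440,300)),cv2.resize(np.load('side.npz')['p'][120:320,170:390,::-1],(440,300))])
cv2.imwrite('pics/fin.png',o)
E
```

```text
t 69.8 tcp [0.6322 0.107  0.1607] yaxis [ 0.001 -1.     0.   ] zaxis [-0.002 -0.    -1.   ] F [ 0.7  0.1 -0.2] op 0.7 ff 0.0 q7 -1.66
handle (array([633.5,  71.9]), array([26.5, 25.4]), 89.7)
40 [ 0.66566189 -0.12917408  0.03951326]
scene 224 (array([636.1, -98.2]), array([52.4, 40.5]), 0.5)
side 275 (array([633.9, -81.4]), array([54.4, 80.4]), 1.3)
```

View pics/fin.png

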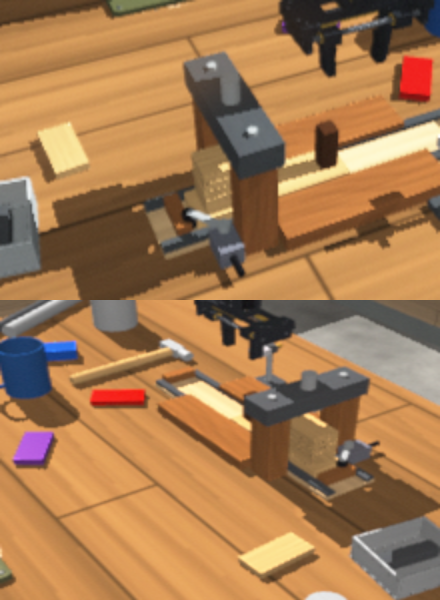

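The sled stands under the bridge with the stack neat and the lever held over. The bar is in the tray and the spare board is on the bench. Handing in.

```bash
python3 -c "
from plant import r
print(r.finish_job())"
```

```text
the job is handed in; nothing more can be done
None
```

I handed in the job at about 70 s. By my camera readings, the bar is in the tray and a 75 mm stack (one thick board, three thin) sits level with the gauge plate. The sled stands under the bridge with the switch held tripped at about 0.65 rad, and the spare thin board is on the bench.

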